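Load check weights into the conditioning tower and fit its logging probe by feel

TASK

The brass check weights standing on the bench must come to temperature before weighing: lift the blue and white trays off the conditioning tower and set them aside level on the bench (one may stand on the other), stand every one of the weights upright in the bottom (green) tray, then stack the white tray and, on top of it, the blue tray squarely back in place. Last, because fitting it starts the log, take the orange probe from its stand, put its stem through the brush-covered slot in the heater's head, sweep gently along the hidden core to feel for its probe hole, and push the probe fully home until its collar sits on the steel plate. Leave the amber bottle and the blue-lidded jar alone.

Things in the scene. Friction and masses are not known exactly. Their poses are not given: they have to be found in the camera images.
- heater: Fixed heater, origin under its tray deck: white base 124 (x) x 170 (y) mm carrying the stack of trays, a low neck, then a grey head (124 x 71 x 90 mm) on its -y side with the probe slot in its steel top plate. Inside the head, 43 mm below the plate's top, lies the level, rigid top face of the heating core; nobody can see it.
- deck (a point): Centre of the heater's tray deck, 50 mm above the bench, on which the green tray's underside rests. Axes as the heater's.
- port (a point): Centre of the probe slot at the top of the steel plate, axes as the heater's. Slot 56 mm long (x), 14 mm wide (y), covered by yielding brushes that do not resist. Cores are exchangeable: the core face (43 mm down) has one upright round hole, 13 mm wide plus a 2 mm lead-in, on the slot's centre line, its centre anywhere up to 17 mm either way along x. The hole takes the whole stem.
- green_tray: Green open tray, 112 (x) x 152 (y) x 56 mm high, 5 mm walls, the long ones cut down to 34 mm except 16 mm at the corners. Origin: centre of its underside. Loose, stays on the deck. Weights stand on its floor, 11 mm above the origin, 102 x 142 mm inside. The next tray's underside comes 48 mm above the origin.
- white_tray_grip (a point): Handle centre of the white tray, 36 mm above its underside. Tray 112 (x) x 152 (y) x 56 mm, 0.2 to 0.4 kg with the small weights fixed in it. Handle: upright plate 10 mm thick (x), 44 mm long (y), top 10 mm above and foot 25 mm below this point; 40 mm free on both sides in x. Seated, it is 84 mm above the green tray's origin.
- blue_tray_grip (a point): Handle centre of the blue tray: same tray and handle as the white one (plugs and bolts are fixed in it), on top at the start. Seated, it is 48 mm above the white one's. A plug 96 x 136 x 8 mm under each tray drops into the rim below with 3 mm play per side; lift 10 mm to clear.
- probe_handle (a point): Centre of the probe's orange handle, a square bar 18 x 18 mm (sides along x and y), 46 mm long. Under it a steel collar 28 mm wide, underside 28 mm below this point, then an 8 mm round stem with rounded tip. 60 g. It starts upright, hanging by its collar in its stand; lift it 75 mm to clear.
- probe_tip (a point): Tip of the probe's stem, 100 mm below the handle centre (72 mm below the collar's underside) along the probe's z axis.
- probe_stand: Aluminium probe stand, fixed: plate 60 x 60 mm with an upright tube 26 mm across, 85 mm high with a 13 mm bore; origin at the centre of its underside.
- weight_1_mid (a point): Centre (half-way up) of a loose brass check weight, 25 mm in diameter, 30 mm tall with its knob (the plain round body is the lower half), 0.1 kg, standing upright on the bench at the start; z is its axis. None if absent.
- weight_2_mid (a point): Centre (half-way up) of a loose brass check weight, 25 mm in diameter, 30 mm tall with its knob (the plain round body is the lower half), 0.1 kg, standing upright on the bench at the start; z is its axis. None if absent.
- weight_3_mid (a point): Centre (half-way up) of a loose brass check weight, 25 mm in diameter, 30 mm tall with its knob (the plain round body is the lower half), 0.1 kg, standing upright on the bench at the start; z is its axis. None if absent.
- weight_4_mid (a point): Centre (half-way up) of a loose brass check weight, 25 mm in diameter, 30 mm tall with its knob (the plain round body is the lower half), 0.1 kg, standing upright on the bench at the start; z is its axis. None if absent.
- amber_bottle: Bystander: amber bottle, 56 mm across, 114 mm tall, origin at the centre of its underside.
- blue_jar: Bystander: white sample jar with blue lid, 58 mm across, 83 mm tall, origin at the centre of its underside.
- clear_patch (a point): Centre, on the bench, of a clear patch 112 (x) x 156 (y) mm at the robot's right for setting the trays aside, long side along y. The trays nest, so the white one may be set down squarely on top of the blue one here (its grip point 48 mm above the blue one's).
Not all that is in view belongs to the job. Leave any pink or red look-alike of the part that bears weight_3_mid alone.

How it is judged:
On the way, in this order (a step that is already met when the one before it is completed fails the run):
1. the white and blue trays stand level on the bench, or one on the other there, off the tower (height (world z) of each of white_tray_grip, blue_tray_grip below 0.1 m and angle between each of white_tray_grip, blue_tray_grip's own z axis and vertical below 0.05 rad and horizontal distance between each of white_tray_grip, blue_tray_grip and deck above 0.13 m), for 0.2 s.
2. every weight stands upright in the green tray (x of weight_1_mid in the frame of green_tray between -0.044 and 0.044 m and y of weight_1_mid in the frame of green_tray between -0.064 and 0.064 m and z of weight_1_mid in the frame of green_tray between 0.02 and 0.032 m and angle between each of weight_1_mid, weight_2_mid, weight_3_mid, weight_4_mid's own z axis and vertical below 0.12 rad and x of weight_2_mid in the frame of green_tray between -0.044 and 0.044 m and y of weight_2_mid in the frame of green_tray between -0.064 and 0.064 m and z of weight_2_mid in the frame of green_tray between 0.02 and 0.032 m and x of weight_3_mid in the frame of green_tray between -0.044 and 0.044 m and y of weight_3_mid in the frame of green_tray between -0.064 and 0.064 m and z of weight_3_mid in the frame of green_tray between 0.02 and 0.032 m and x of weight_4_mid in the frame of green_tray between -0.044 and 0.044 m and y of weight_4_mid in the frame of green_tray between -0.064 and 0.064 m and z of weight_4_mid in the frame of green_tray between 0.02 and 0.032 m), for 0.2 s.
3. the white tray sits on the green one and the blue tray on the white one (all of step 2 and horizontal distance between white_tray_grip and green_tray below 0.006 m and z of white_tray_grip in the frame of green_tray between 0.08 and 0.088 m and angle between each of white_tray_grip, blue_tray_grip's own z axis and vertical below 0.04 rad and angle between the y axis of white_tray_grip and the y axis of green_tray, either way round below 0.1 rad and horizontal distance between blue_tray_grip and white_tray_grip below 0.006 m and z of blue_tray_grip in the frame of white_tray_grip between 0.044 and 0.052 m and angle between the y axis of blue_tray_grip and the y axis of white_tray_grip, either way round below 0.1 rad and horizontal distance between green_tray and deck below 0.006 m and height (world z) of green_tray below 0.055 m and angle between green_tray's own z axis and vertical below 0.03 rad), for 0.3 s.
4. the probe stem is down in the core's hole, its collar on the plate (horizontal distance between probe_tip and port below 0.024 m and z of probe_tip in the frame of port below -0.068 m and angle between probe_handle's own z axis and vertical below 0.08 rad), for 0.2 s.
At the end, for the whole second after the job is handed in: Weights upright in the green tray, which is on the heater deck; white tray seated on green, blue on white (within 6 mm of centred, 4 mm of seated height, level); probe upright in the slot, collar within 4 mm of the steel plate (all of step 3 and all of step 4); the robot touches nothing.
It fails at once if the amber bottle or the blue-lidded jar is moved more than 40 mm or tipped (distance of any of amber_bottle, blue_jar from where it was at the start of the episode above 0.04 m or angle between any of amber_bottle, blue_jar's own z axis and vertical above 0.5 rad).
Of weight_1, weight_2, weight_3, weight_4 only 2 to 3 are there at a start; the rules pass over those that are not, and their reading is None.
At some moment in a run one of weight_1, weight_2, weight_3, weight_4 may be knocked a few centimetres aside while the robot is not near it.
It also fails if it takes over 208 s, if anything falls off the work surface, if the arm or the gripper's body presses on something with over 40 N, if the wrist force passes 120 N, or if a joint passes its speed limit or range.

ROBOT

A 6-joint arm with a two-finger parallel gripper is mounted at the origin on a cart in front of the work surface, level with it; the furniture and walls round the work are solid. World frame = base frame: x ahead of the robot, y to its left, z up, the work surface at z = 0. Lengths are in m, angles in rad, forces in N, time in s.
With the tool pointing down it reaches from about 0.35 to 0.975 m from the base axis. Payload 4.9 kg.
Tool frame: the origin (TCP) lies at the very end of the fingers, on their centre line; the grasp point (between the pads) lies 19 mm behind it; x points along the fingers, z is the direction in which the jaws open and shut, and the axes are right-handed (so a half turn about x gives the same grasp; the last joint's range is limited). The gripper opens to 85 mm and grips with 20 to 120 N. Pads are 22 mm wide; open, the fingers measure 114 mm over their backs; the gripper's body (76 mm by 85 mm) begins 54 mm behind the grasp point. The pads swing forward as they close: fully open they stand 13 mm farther back than shut.
Start: joints at [-1.355, 0.053, 1.613, -0, 1.476, -0.119], TCP at [0.205, -0.59, 0.231] pointing down, gripper open.
Joint ranges: [-3.01, 3.01], [-1.01, 2.22], [0.06, 2.58], [-1.02, 4.17], [0.09, 2.62], [-3.14, 3.14]. Speed limits (rad/s): [2.57, 2.57, 3.14, 3.14, 3.14, 3.14].

INTERFACE

Orientations are given as [roll, pitch, yaw] about the fixed x, y, z axes, in that order (R = Rz(yaw) Ry(pitch) Rx(roll)).
In Python, from cell import read_state, grab_frame, get_calibration, close_job gives the robot as it stands.
- The arm moves only by the shell command python3 -m creep 'ROWS' [FORCE]. ROWS is JSON, a list of rows, each a list of 5 numbers: the shift along the world's x, y, z in mm, then the turn about the world's z in rad, then the opening, from 0 (shut) to 1 (fully open). In form: [[dx, dy, dz, yaw, hand], ...]. A call has 1 to 5 rows; each row is the pose to reach, as a shift and turn from the pose commanded when the call began; what a row does not reach only later rows make up. A row lasts 1/8 s, in which the tool goes at most 62.5 mm and 10.7 degrees, less where a joint would pass 70% of its speed; a pose out of reach is approached as far as the arm can. A call with a gripper value outside its range is refused whole. The fingers move at their own pace and stop on an object; FORCE is the grip in N (left out, the last holds). Time passes only in rows, so rows that repeat a pose let the fingers close. It gives the time, the measured TCP pose, the force and the opening at its end, in the units of the state.
- read_state(): the state, without advancing time (a new reading comes with each control period).
- grab_frame(name): name is "side" or "top" or "wrist"; returns the picture (400x640x3 uint8, red, green, blue); there is no depth.
- get_calibration(name): a dict with "K" (3x3 intrinsics, pixels), "view" (4x4, takes a point from world to camera coordinates); the wrist camera has in their place "mount" (4x4, takes a point from camera to tool coordinates, whose origin is the TCP and whose axes are the tool frame's). Camera axes: x right, y up, looking along -z (the intrinsics and any distortion apply to the point x, -y, -z); pixel columns grow to the right and rows downward; lengths in m; the calibration is good to about 2 mm. A picture is of the moment at which its call begins: read the wrist's pose just before it. get_calibration takes no time and is no camera call.
- close_job(): hands the job in, once; it reports no verdict.
The state is a dict: "time_s": time; "q": joint angles; "joint_vel": joint speeds; "tau": joint torques, N m; "eef_pos": TCP position; "orientation": TCP orientation; "contact_force": force on the tool from outside, world axes, zero at the start; "moment": the same for the moment, N m; "grip_width": finger opening in m.
Only numpy, scipy, OpenCV 4.12 (cv2) and the standard library are available. Lean on these libraries where they do the work, as an engineer would, in place of code of your own. Each camera call takes 0.05 s, during which the arm holds its last target. There are 200 camera calls.

## Working session

There is one attempt and no reset: what is moved stays moved. The work goes in short steps, Python scripts to look and compute and a shell command to move; the robot and the scene stay as the last step left them, time stands still between calls to the robot, and variables do not carry over. Pictures are saved under pics/ and viewed, about 12 in all and at most 16, crops included, and the job is handed in when it is done.

```bash
mkdir -p pics; ls
cat > h.py <<'E'
import numpy as np,cv2
from cell import read_state,grab_frame,get_calibration
from scipy.spatial.transform import Rotation as R
def cam(name):
    c=get_calibration(name); K=np.array(c["K"])
    if "view" in c: V=np.array(c["view"]); return K,np.linalg.inv(V)
    s=read_state(); T=np.eye(4); T[:3,:3]=R.from_euler("xyz",s["orientation"]).as_matrix(); T[:3,3]=s["eef_pos"]
    return K,T@np.array(c["mount"])
def onplane(kc,uv,z):
    K,C=kc; d=np.linalg.inv(K)@np.array([uv[0],uv[1],1.]); d=C[:3,:3]@np.array([d[0],-d[1],-d[2]])
    o=C[:3,3]; return o+d*(z-o[2])/d[2]
def proj(kc,p):
    K,C=kc; q=np.linalg.inv(C)@np.append(p,1); v=K@np.array([q[0],-q[1],-q[2]]); return v[:2]/v[2]
def shot(name,fn):
    kc=cam(name); im=grab_frame(name); cv2.imwrite(f"pics/{fn}.png",im[:,:,::-1]); return kc,im
E
python3 - <<'E'
from h import *
for n in("top","side","wrist"):
    kc,im=shot(n,n+"0"); print(n,kc[0].tolist(),kc[1].round(3).tolist(),[k for k in get_calibration(n)])
a=cv2.imread("pics/top0.png"); b=cv2.imread("pics/side0.png")
s=read_state();print(s)
E
```

```text
pics
top [[365.2363317512348, 0.0, 317.881121567221], [0.0, 365.2363317512348, 197.42602990443143], [0.0, 0.0, 1.0]] [[-0.03, 0.988, -0.154, 0.372], [-1.0, -0.029, 0.012, 0.059], [0.007, 0.155, 0.988, 1.258], [0.0, 0.0, 0.0, 1.0]] ['K', 'view']
side [[442.7990790064725, 0.0, 324.47855875503967], [0.0, 442.7990790064725, 197.6935921113047], [0.0, 0.0, 1.0]] [[-0.811, 0.237, -0.536, -0.088], [-0.585, -0.309, 0.75, 0.969], [0.012, 0.921, 0.389, 0.599], [0.0, 0.0, 0.0, 1.0]] ['K', 'view']
wrist [[293.6402314096522, 0.0, 318.8160704230423], [0.0, 293.6402314096522, 202.30337512327154], [0.0, 0.0, 1.0]] [[0.329, 0.898, 0.293, 0.28], [-0.944, 0.314, 0.1, -0.564], [-0.002, -0.31, 0.951, 0.372], [0.0, 0.0, 0.0, 1.0]] ['K', 'mount']
{'time_s': 0.15, 'q': array([-1.35496427e+00,  5.32555204e-02,  1.61397735e+00,  4.03078184e-06,
        1.47601585e+00, -1.18990925e-01]), 'joint_vel': array([ 6.39486348e-04, -1.31890325e-03, -2.89995965e-03,  3.30816865e-04,
       -3.23485000e-05,  2.63560159e-05]), 'tau': array([ 1.39406343e-04, -3.94243312e+01, -3.70722163e+01, -9.75488661e-05,
        4.68181024e-03, -1.89228729e-05]), 'eef_pos': array([ 0.20527733, -0.5898082 ,  0.23031499]), 'orientation': array([3.0201791 , 1.56914025, 1.78420537]), 'contact_force': array([-0.15931954,  0.13178394, -0.62304632]), 'moment': array([-0.00498915, -0.04577485,  0.05451139]), 'grip_width': 0.08535997189891234}
```

View pics/top0.png

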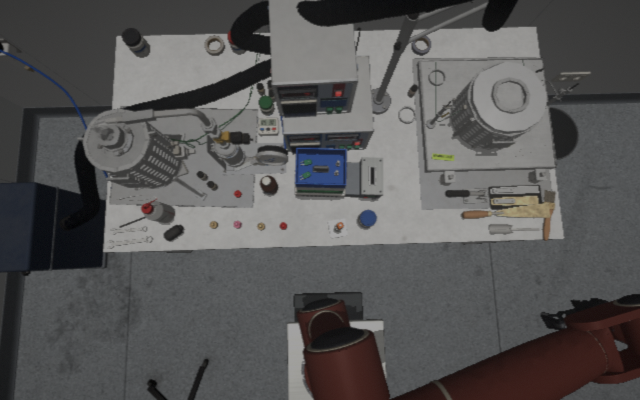

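View pics/side0.png

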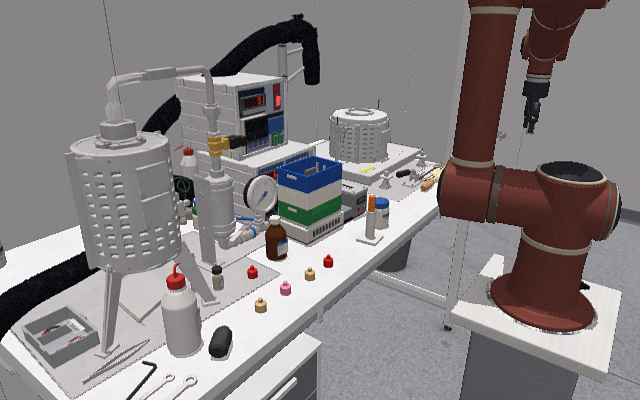

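Top view: blue tray at (322,170), heater head (370,177), probe (338,228), jar (367,218), bottle (268,185). Brass weights are at about (213,225) and (262,226), with red and pink look-alikes at (237,225), (283,226) and (238,194).

Run:
```python
import cv2,numpy as np
a=cv2.imread("pics/top0.png")[140:250,195:460]; cv2.imwrite("pics/c1.png",cv2.resize(a,None,fx=3,fy=3,interpolation=2))
im=cv2.imread("pics/top0.png"); h=cv2.cvtColor(im,cv2.COLOR_BGR2HSV)
from h import *
kc=cam("top")
def blobs(lo,hi,z,mn=6):
    m=cv2.inRange(h,lo,hi); m[:, :110]=0; m[:,560:]=0; m[260:]=0
    n,l,s,c=cv2.connectedComponentsWithStats(m)
    for i in range(1,n):
        if s[i,4]>=mn: print(s[i].tolist(),c[i].round(1),onplane(kc,c[i],z)[:2].round(3))
print("yellow");blobs((10,60,80),(32,255,255),.02)
print("blue");blobs((100,120,60),(125,255,255),.2,40)
print("red");blobs((0,120,60),(8,255,255),.02)
for p in [(213,225),(262,226),(338,228)]: print(h[p[1],p[0]])
```

```text
yellow
[443, 113, 6, 4, 8] [445.1 114.4] [ 0.852 -0.418]
[221, 131, 8, 9, 65] [224.8 135.2] [0.796 0.365]
[213, 140, 9, 3, 12] [217.2 141. ] [0.776 0.391]
[498, 196, 57, 45, 898] [531.8 210.5] [ 0.498 -0.687]
[491, 199, 12, 6, 22] [494.3 202.6] [ 0.53  -0.561]
[463, 211, 29, 7, 173] [476.1 213.8] [ 0.493 -0.494]
[210, 222, 7, 6, 35] [213.2 224.4] [0.483 0.401]
[258, 223, 7, 7, 36] [260.8 226. ] [0.473 0.241]
[337, 222, 7, 6, 28] [339.7 225. ] [ 0.468 -0.026]
blue
[296, 147, 50, 39, 1419] [321.2 167.6] [0.626 0.034]
[361, 211, 14, 15, 167] [367.5 218. ] [ 0.472 -0.096]
red
[228, 31, 4, 12, 29] [229.4  36.4] [1.174 0.352]
[335, 92, 7, 5, 29] [337.9  93.6] [ 0.94  -0.039]
[354, 143, 6, 2, 11] [356.7 143.5] [ 0.753 -0.098]
[235, 191, 6, 6, 31] [237.4 193.5] [0.587 0.32 ]
[142, 203, 10, 10, 79] [146.5 207.8] [0.546 0.629]
[281, 223, 6, 6, 28] [283.2 225.6] [0.472 0.165]
[ 18  91 101]
[ 19  89 112]
[  9 130  88]
```

View pics/c1.png

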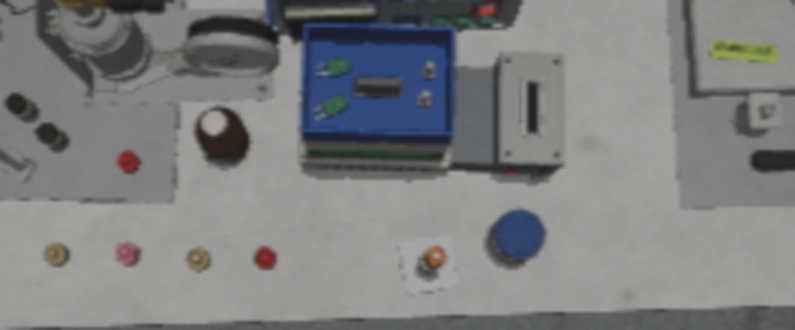

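Run:
```python
from h import *
kc=cam("top")
for n,uv,z in [("headR",(383,195),.14),("headRtop",(383,158),.14),("headL",(361,195),.14),("slot",(372.3,175.5),.14),("matcorner",(421.5,208),0),("mat2",(418,150),0),("jarR",(377,220),.08),("jar",(367.5,218),.083),("handle",(321,169),.192),("bench edge",(400,245),0),("bottle",(267,182),.11),("handletool",(447,194),.01)]:
    print(n,onplane(kc,uv,z)[:2].round(3))
im=cv2.imread("pics/top0.png"); h=cv2.cvtColor(im,cv2.COLOR_BGR2HSV)
m=cv2.inRange(h,(100,120,60),(125,255,255)); m[:140]=0;m[190:]=0
c=max(cv2.findContours(m,0,2)[0],key=cv2.contourArea); b=cv2.boxPoints(cv2.minAreaRect(c)); print([onplane(kc,p,.202)[:2].round(3).tolist() for p in b])
s=read_state(); print(R.from_euler("xyz",s["orientation"]).as_matrix().round(3)); print(np.array(get_calibration("wrist")["mount"]).round(3))
```

```text
headR [ 0.548 -0.156]
headRtop [ 0.666 -0.163]
headL [ 0.55  -0.088]
slot [ 0.611 -0.126]
matcorner [ 0.521 -0.315]
mat2 [ 0.729 -0.318]
jarR [ 0.476 -0.144]
jar [ 0.483 -0.113]
handle [0.624 0.035]
bench edge [ 0.395 -0.232]
bottle [0.606 0.207]
handletool [ 0.566 -0.404]
[[0.576, 0.11], [0.691, 0.108], [0.687, -0.039], [0.571, -0.034]]
[[-0.     0.944  0.329]
 [ 0.002  0.329 -0.944]
 [-1.     0.    -0.002]]
[[-0.     0.31  -0.951 -0.142]
 [ 0.001  0.951  0.31   0.079]
 [ 1.    -0.001 -0.     0.   ]
 [ 0.     0.     0.     1.   ]]
```

```bash
python3 -m creep '[[30,40,60,0.1,1],[70,85,100,0.27,1],[110,135,130,0.44,1],[150,185,150,0.6,1],[190,235,150,0.7,1]]' 40
python3 -m creep '[[40,45,0,0.1,1],[80,90,0,0.2,1],[115,140,0,0.3,1],[150,190,0,0.4,1],[175,230,0,0.45,1]]'
python3 -m creep '[[25,45,0,0.05,1],[40,90,0,0.055,1],[60,140,0,0.055,1],[60,150,0,0.055,1],[60,150,0,0.055,1]]'
python3 - <<'E'
from h import *
kc,im=shot("wrist","w1")
E
```

```text
time_s: 0.78
eef_pos: [0.3735, -0.3826, 0.3783]
orientation: [-0.367, 1.568, -0.9]
contact_force: [-0.0, 0.4, -0.6]
grip_width: 0.0855
time_s: 1.4
eef_pos: [0.5484, -0.1515, 0.3759]
orientation: [2.646, 1.57, 2.564]
contact_force: [0.1, -0.1, -0.6]
grip_width: 0.0852
time_s: 2.02
eef_pos: [0.6073, -0.0035, 0.376]
orientation: [-2.682, 1.57, -2.712]
contact_force: [-0.8, -0.8, -0.9]
grip_width: 0.0855
```

View pics/w1.png

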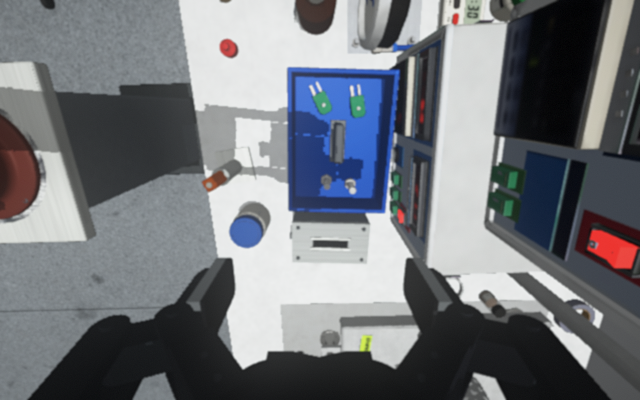

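```bash
cat >> h.py <<'E'
def tcp():
    s=read_state(); M=R.from_euler("xyz",s["orientation"]).as_matrix(); return s["eef_pos"].round(4), round(float(np.arctan2(M[1,2],M[0,2])),3)
def rect(m,roi):
    k=np.zeros_like(m); x0,y0,x1,y1=roi; k[y0:y1,x0:x1]=m[y0:y1,x0:x1]
    c=max(cv2.findContours(k,0,2)[0],key=cv2.contourArea); return cv2.minAreaRect(c),cv2.contourArea(c)
E
python3 - <<'E'
from h import *
kc=cam("wrist"); im=cv2.imread("pics/w1.png"); h=cv2.cvtColor(im,cv2.COLOR_BGR2HSV); print(tcp())
def show(n,m,roi,z):
    r,a=rect(m,roi); b=cv2.boxPoints(r); print(n,np.round(r[0],1),np.round(r[1],1),a,"c",onplane(kc,r[0],z)[:2].round(4)); 
    P=np.array([onplane(kc,p,z)[:2] for p in b]); print(P.round(3).tolist())
low=cv2.inRange(h,(0,0,0),(180,130,255)); blue=cv2.inRange(h,(100,120,40),(130,255,255))
show("handle",low,(318,112,362,172),.190)
show("tray",blue,(270,50,405,218),.202)
show("jar",blue,(225,200,272,252),.083)
gray=cv2.cvtColor(im,cv2.COLOR_BGR2GRAY)
show("slot",cv2.inRange(gray,0,70),(305,234,358,254),.14)
show("headtop",cv2.inRange(gray,130,255),(285,222,372,268),.14)
show("probe",cv2.inRange(h,(3,130,60),(18,255,255)),(195,165,225,195),.136)
show("red",cv2.inRange(h,(0,130,60),(8,255,255)),(215,30,245,65),.03)
E
```

```text
(array([ 0.6073, -0.0043,  0.3762]), -0.031)
handle [337.1 141.4] [15.3 43.3] 591.5 c [0.6279 0.0377]
[[0.618, 0.014], [0.621, 0.061], [0.637, 0.06], [0.635, 0.013]]
tray [343.2 140.3] [112.1 143.8] 14649.0 c [0.6337 0.04  ]
[[0.568, -0.038], [0.58, 0.112], [0.69, 0.108], [0.697, -0.044]]
jar [245.4 231.7] [30.9 28.6] 688.5 c [ 0.4848 -0.1134]
[[0.451, -0.123], [0.477, -0.079], [0.518, -0.104], [0.493, -0.149]]
slot [330.  243.4] [31.9  4.4] 108.0 c [ 0.6191 -0.1104]
[[0.596, -0.112], [0.597, -0.105], [0.642, -0.109], [0.642, -0.116]]
headtop [328.  244.5] [45. 86.] 3805.5 c [ 0.6163 -0.112 ]
[[0.557, -0.076], [0.676, -0.079], [0.678, -0.15], [0.553, -0.146]]
probe [214. 181.] [11.3 21.3] 152.0 c [ 0.4659 -0.0156]
[[0.45, -0.016], [0.476, -0.002], [0.482, -0.015], [0.456, -0.03]]
red [228.   47.5] [15. 14.] 173.0 c [0.476  0.1624]
[[0.467, 0.173], [0.488, 0.172], [0.485, 0.152], [0.464, 0.153]]
```

```bash
python3 -m creep '[[12,20,-50,0,0.5],[24,41,-100,0,0.45],[24,41,-130,0,0.45],[24,41,-140,0,0.45],[24,41,-140,0,0.45]]'
python3 -m creep '[[0,0,-30,0,0.45],[0,0,-60,0,0.45],[0,0,-73,0,0.45],[0,0,-73,0,0.45],[0,0,-73,0,0]]'
python3 -m creep '[[0,0,0,0,0],[0,0,0,0,0],[0,0,0,0,0],[0,0,0,0,0]]' 60
python3 -m creep '[[0,0,4,0,0],[0,0,8,0,0],[0,0,14,0,0],[0,0,20,0,0],[0,0,26,0,0]]'
```

```text
time_s: 2.7
eef_pos: [0.6315, 0.0361, 0.2367]
orientation: [-1.284, 1.571, -1.317]
contact_force: [0.5, 0.5, 0.9]
grip_width: 0.0386
time_s: 3.32
eef_pos: [0.6327, 0.037, 0.1657]
orientation: [-0.027, 1.567, -0.058]
contact_force: [-0.6, -0.0, 0.2]
grip_width: 0.0211
time_s: 3.82
eef_pos: [0.6325, 0.0371, 0.1658]
orientation: [-0.12, 1.568, -0.15]
contact_force: [-1.5, -0.5, 6.7]
grip_width: 0.0088
time_s: 4.45
eef_pos: [0.6315, 0.0372, 0.1898]
orientation: [0.233, 1.571, 0.202]
contact_force: [-0.5, 0.4, -2.6]
grip_width: 0.0093
```

```bash
python3 -m creep '[[0,0,30,0,0],[-10,-15,60,0,0],[-25,-45,70,0,0],[-45,-80,70,0,0],[-65,-115,70,0,0]]'
python3 -m creep '[[-25,-45,0,0,0],[-45,-85,0,0,0],[-65,-125,0,0,0],[-80,-150,0,0.03,0],[-82,-156,0,0.03,0]]'
python3 -m creep '[[0,0,-50,0,0],[0,0,-100,0,0],[0,0,-140,0,0],[0,0,-180,0,0],[0,0,-190,0,0]]'
python3 - <<'E'
from h import *
kc,im=shot("top","t2"); a=cv2.imread("pics/t2.png")[140:250,195:460]; cv2.imwrite("pics/c2.png",cv2.resize(a,None,fx=2.5,fy=2.5,interpolation=2)); print(tcp())
E
```

```text
time_s: 5.08
eef_pos: [0.566, -0.0787, 0.2602]
orientation: [-0.347, 1.57, -0.377]
contact_force: [-0.0, -0.5, -3.2]
grip_width: 0.0088
time_s: 5.7
eef_pos: [0.4838, -0.2351, 0.2599]
orientation: [-0.543, 1.57, -0.547]
contact_force: [0.3, -0.4, -2.7]
grip_width: 0.0088
time_s: 6.32
eef_pos: [0.4829, -0.2318, 0.0664]
orientation: [2.494, 1.565, 2.494]
contact_force: [0.3, -0.4, -3.4]
grip_width: 0.0084
(array([ 0.4834, -0.2323,  0.0669]), -0.0)
```

View pics/c2.png

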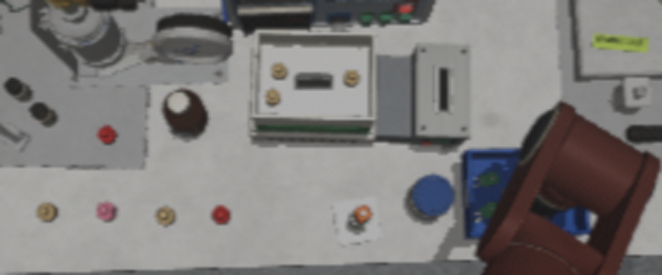

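The blue tray is over the free area right of the jar, and the white tray is exposed with its handle near crop (314,80). Lowering the blue tray now.

```bash
python3 -m creep '[[0,0,-20,0,0],[0,0,-36,0,0],[0,0,-42,0,0],[0,0,-45,0,0],[0,0,-45,0,0]]'
python3 -m creep '[[0,0,-2,0,0],[0,0,-3,0,0],[0,0,-3,0,0]]'
```

```text
time_s: 7.0
eef_pos: [0.4848, -0.234, 0.0249]
orientation: [-0.562, 1.57, -0.563]
contact_force: [0.5, -0.4, -2.5]
grip_width: 0.009
time_s: 7.38
eef_pos: [0.4845, -0.2338, 0.0214]
orientation: [1.398, 1.571, 1.397]
contact_force: [0.4, -0.3, -2.6]
grip_width: 0.0087
```

```bash
python3 -m creep '[[0,0,-1,0,0],[0,0,-2,0,0],[0,0,-3,0,0],[0,0,-3,0,0]]'
python3 -m creep '[[0,0,0,0,0.1],[0,0,0,0,0.3],[0,0,0,0,0.42],[0,0,10,0,0.45],[0,0,30,0,0.45]]'
python3 -m creep '[[0,0,50,0,0.45],[0,0,100,0,0.45],[0,0,150,0,0.45],[15,40,190,0,0.45],[35,90,190,0,0.45]]'
python3 -m creep '[[25,45,0,-0.01,0.45],[45,90,0,-0.03,0.45],[65,135,0,-0.03,0.45],[85,165,0,-0.03,0.45],[90,160,0,-0.03,0.45]]'
python3 - <<'E'
from h import *
kc,im=shot("wrist","w3"); print(tcp())
E
```

```text
time_s: 7.88
eef_pos: [0.4846, -0.2338, 0.0197]
orientation: [2.732, 1.57, 2.731]
contact_force: [-5.2, 2.8, 6.7]
grip_width: 0.0091
time_s: 8.5
eef_pos: [0.484, -0.2334, 0.0483]
orientation: [2.55, 1.569, 2.549]
contact_force: [0.3, 0.1, -0.4]
grip_width: 0.0383
time_s: 9.12
eef_pos: [0.522, -0.1445, 0.2448]
orientation: [-0.409, 1.56, -0.413]
contact_force: [0.3, 0.7, -1.3]
grip_width: 0.0381
time_s: 9.75
eef_pos: [0.6102, 0.0183, 0.239]
orientation: [0.267, 1.57, 0.24]
contact_force: [-0.2, -0.9, 0.9]
grip_width: 0.0384
(array([0.6103, 0.0163, 0.2389]), -0.029)
```

View pics/w3.png

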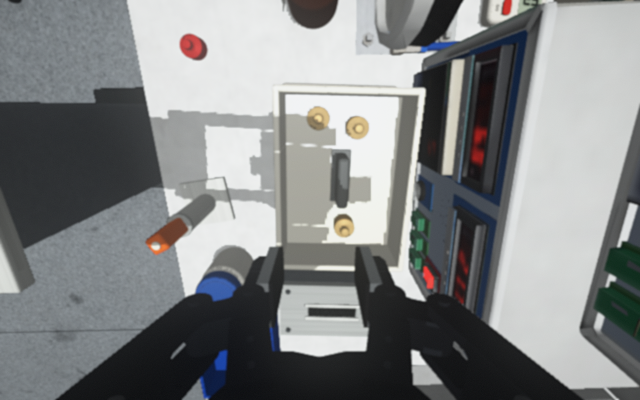

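The white tray's handle top is at about (345,180).

Run:
```python
from h import *
kc=cam("wrist"); 
for uv,z in [((345,180),.144),((350,180),.144),((340,180),.144),((345,150),.144),((345,207),.144)]: print(onplane(kc,uv,z)[:2].round(4))
```

```text
[0.6318 0.037 ]
[0.636  0.0369]
[0.6277 0.0371]
[0.6318 0.0617]
[0.6318 0.0134]
```

```bash
python3 -m creep '[[12,12,-20,0,0.45],[22,21,-50,0,0.45],[22,21,-90,0,0.45],[22,21,-118,0,0.45],[22,21,-122,0,0.45]]'
python3 -m creep '[[0,0,0,0,0.2],[0,0,0,0,0],[0,0,0,0,0],[0,0,0,0,0],[0,0,0,0,0]]'
python3 -m creep '[[0,0,4,0,0],[0,0,8,0,0],[0,0,14,0,0],[0,0,20,0,0],[0,0,26,0,0]]'
python3 -m creep '[[0,0,50,0,0],[-5,-10,90,0,0],[-20,-40,120,0,0],[-40,-75,120,0,0],[-60,-115,120,0,0]]'
python3 -m creep '[[-25,-45,0,0,0],[-45,-85,0,0,0],[-65,-125,0,0,0],[-80,-150,0,0.03,0],[-88,-155,0,0.03,0]]'
python3 -c "
from h import *;print(tcp())"
```

```text
time_s: 10.42
eef_pos: [0.6294, 0.0361, 0.1138]
orientation: [-3.114, 1.566, 3.136]
contact_force: [-0.2, 0.3, -0.1]
grip_width: 0.0381
time_s: 11.05
eef_pos: [0.6327, 0.0367, 0.1187]
orientation: [-0.311, 1.568, -0.342]
contact_force: [-1.4, -2.4, 6.3]
grip_width: 0.009
time_s: 11.68
eef_pos: [0.6315, 0.0373, 0.1429]
orientation: [0.654, 1.571, 0.623]
contact_force: [0.1, 0.1, -3.0]
grip_width: 0.0089
time_s: 12.3
eef_pos: [0.5712, -0.0785, 0.2637]
orientation: [-0.247, 1.569, -0.277]
contact_force: [0.9, 0.4, -2.7]
grip_width: 0.009
time_s: 12.92
eef_pos: [0.4827, -0.234, 0.2628]
orientation: [-0.389, 1.57, -0.393]
contact_force: [0.7, 0.4, -3.3]
grip_width: 0.0089
(array([ 0.4827, -0.234 ,  0.2628]), -0.004)
```

```bash
python3 -m creep '[[2,0,-50,0,0],[2,0,-100,0,0],[2,0,-150,0,0],[2,0,-170,0,0],[2,0,-180,0,0]]'
python3 -m creep '[[0,0,-4,0,0],[0,0,-8,0,0],[0,0,-11,0,0],[0,0,-13,0,0],[0,0,-14,0,0]]'
python3 -m creep '[[0,0,-1,0,0],[0,0,-2,0,0],[0,0,-2,0,0]]'
```

```text
time_s: 13.55
eef_pos: [0.4858, -0.2324, 0.0823]
orientation: [1.728, 1.571, 1.728]
contact_force: [-0.4, -0.1, -3.2]
grip_width: 0.0088
time_s: 14.18
eef_pos: [0.4856, -0.2328, 0.0687]
orientation: [-0.651, 1.571, -0.652]
contact_force: [-1.5, 1.6, 1.0]
grip_width: 0.0088
time_s: 14.55
eef_pos: [0.4856, -0.2329, 0.0686]
orientation: [2.779, 1.57, 2.778]
contact_force: [-6.9, 3.2, 10.6]
grip_width: 0.0089
```

```bash
python3 -m creep '[[0,0,0,0,0.1],[0,0,0,0,0.3],[0,0,0,0,0.42],[0,0,10,0,0.45],[0,0,30,0,0.45]]'
python3 -m creep '[[0,0,50,0,0.45],[0,0,100,0,0.45],[-5,50,150,0,0.45],[-10,105,165,0,0.45],[-15,165,165,0,0.45]]'
python3 -m creep '[[-5,60,0,0,0.45],[-10,120,0,0,0.45],[-15,180,0,0,0.45],[-15,240,0,0,0.45],[-15,280,0,0,0.45]]'
python3 - <<'E'
from h import *
kc,im=shot("wrist","w4"); print(tcp())
kc,im=shot("top","t4")
h=cv2.cvtColor(im,cv2.COLOR_RGB2HSV)
b=im[140:250,195:460,::-1]; cv2.imwrite("pics/c4.png",cv2.resize(b,None,fx=2.5,fy=2.5,interpolation=2))
E
```

```text
time_s: 15.18
eef_pos: [0.485, -0.2325, 0.0966]
orientation: [2.555, 1.569, 2.554]
contact_force: [0.3, -0.0, -0.0]
grip_width: 0.0382
time_s: 15.8
eef_pos: [0.4715, -0.0669, 0.2664]
orientation: [-0.263, 1.563, -0.266]
contact_force: [-0.2, 0.2, -0.3]
grip_width: 0.0385
time_s: 16.42
eef_pos: [0.4552, 0.2147, 0.2635]
orientation: [0.35, 1.568, 0.352]
contact_force: [0.8, -0.5, -0.0]
grip_width: 0.0386
(array([0.4549, 0.2179, 0.2633]), 0.004)
```

View pics/w4.png

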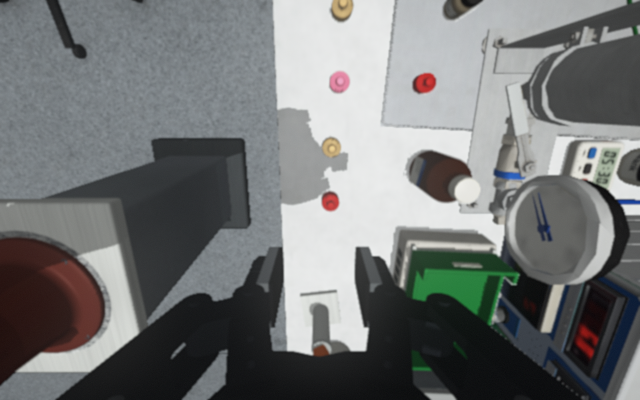

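The wrist view shows two brass weights, at (331,148) and (342,8). The green tray is open.

Run:
```python
from h import *
kc=cam("wrist"); im=cv2.imread("pics/w4.png"); h=cv2.cvtColor(im,cv2.COLOR_BGR2HSV)
m=cv2.inRange(h,(12,80,80),(28,255,255)); n,l,s,c=cv2.connectedComponentsWithStats(m)
for i in range(1,n):
    if s[i,4]>60: print(s[i],c[i],onplane(kc,c[i],.013)[:2].round(4))
im=cv2.imread("pics/t4.png"); h=cv2.cvtColor(im,cv2.COLOR_BGR2HSV);kc=cam("top")
m=cv2.inRange(h,(12,60,80),(28,255,255)); n,l,s,c=cv2.connectedComponentsWithStats(m)
for i in range(1,n):
    if s[i,4]>15: print(s[i],c[i].round(1),onplane(kc,c[i],.015)[:2].round(4))
```

```text
[332   0  20  19 320] [341.675      8.146875] [0.4803 0.4032]
[323 139  17  17 241] [330.95020747 147.04979253] [0.4707 0.244 ]
[221 131   8   9  67] [224.7 135.2] [0.7977 0.3669]
[498 196  57  45 899] [531.8 210.5] [ 0.499  -0.6895]
[491 199  11   6  21] [494.  202.3] [ 0.5313 -0.5622]
[387 211   6   5  24] [389.7 213. ] [ 0.5048 -0.1999]
[463 211  29   7 174] [476.2 213.8] [ 0.4933 -0.4967]
[416 212   5   6  23] [418.  214.4] [ 0.4971 -0.2968]
[386 221   5   5  23] [388.  223.2] [ 0.4701 -0.1919]
```

```bash
python3 -m creep '[[10,15,-50,0,0.6],[16,26,-100,0,0.6],[16,26,-150,0,0.6],[16,26,-200,0,0.6],[16,26,-220,0,0.6]]'
python3 - <<'E'
from h import *
kc,im=shot("wrist","w5"); print(tcp()); h=cv2.cvtColor(im,cv2.COLOR_RGB2HSV)
m=cv2.inRange(h,(12,80,80),(28,255,255)); n,l,s,c=cv2.connectedComponentsWithStats(m)
for i in range(1,n):
    if s[i,4]>100: print(s[i],c[i],onplane(kc,c[i],.015)[:2].round(4))
E
```

```text
time_s: 17.15
eef_pos: [0.4699, 0.2367, 0.0389]
orientation: [-2.733, 1.566, -2.734]
contact_force: [0.0, 0.2, 0.2]
grip_width: 0.051
(array([0.469 , 0.2363, 0.0374]), -0.002)
[ 304  207   39   45 1351] [322.83271651 229.5780903 ] [0.4714 0.2443]
```

```bash
python3 -m creep '[[2,8,-10,0,0.6],[2,8,-22,0,0.6],[2,8,-33,0,0.6],[2,8,-33,0,0.6],[2,8,-33,0,0.2]]'
python3 -m creep '[[0,0,0,0,0],[0,0,0,0,0],[0,0,0,0,0],[0,0,10,0,0],[0,0,30,0,0]]' 40
```

```text
time_s: 17.82
eef_pos: [0.4737, 0.2463, 0.0087]
orientation: [0.33, 1.57, 0.329]
contact_force: [0.5, 0.0, -0.1]
grip_width: 0.0341
time_s: 18.45
eef_pos: [0.4722, 0.2458, 0.0377]
orientation: [-2.816, 1.568, -2.817]
contact_force: [-0.3, 0.0, 0.1]
grip_width: 0.023
```

```bash
python3 -m creep '[[0,0,50,0,0],[0,-10,100,0,0],[20,-30,150,0,0],[55,-60,160,0,0],[95,-100,160,-0.03,0]]'
python3 -m creep '[[35,-35,0,0,0],[64,-66,0,0,0],[65,-67,-20,0,0],[65,-67,-60,0,0],[65,-67,-80,0,0]]'
python3 - <<'E'
from h import *
kc,im=shot("wrist","w6"); print(tcp())
E
```

```text
time_s: 19.08
eef_pos: [0.57, 0.146, 0.2012]
orientation: [0.247, 1.567, 0.217]
contact_force: [1.3, 0.4, -0.6]
grip_width: 0.0226
time_s: 19.7
eef_pos: [0.6309, 0.0798, 0.1147]
orientation: [3.133, 1.565, 3.102]
contact_force: [0.0, -0.1, -1.2]
grip_width: 0.0226
(array([0.6297, 0.0798, 0.1124]), -0.03)
```

View pics/w6.png

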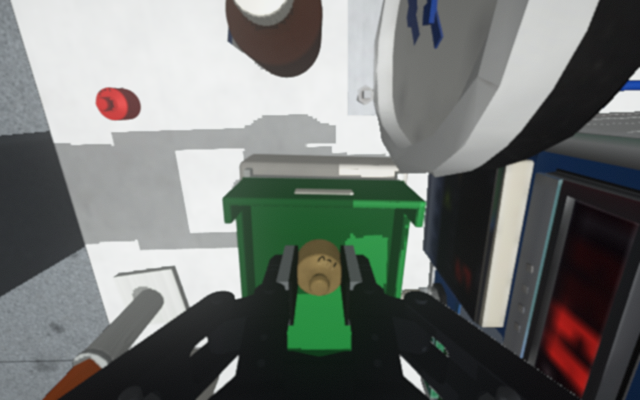

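```bash
python3 -m creep '[[2,0,-20,0,0],[2,0,-35,0,0],[2,0,-40,0,0],[2,0,-40,0,0]]'
python3 -c "
from h import *;print(tcp())"
```

```text
time_s: 20.25
eef_pos: [0.6355, 0.0793, 0.0783]
orientation: [-3.097, 1.571, -3.128]
contact_force: [-0.1, 0.2, -1.9]
grip_width: 0.0224
(array([0.6355, 0.0793, 0.0783]), -0.031)
```

```bash
python3 -m creep '[[-2,0,-3,0,0],[-2,0,-6,0,0],[-2,0,-8,0,0],[-2,0,-9,0,0],[-2,0,-9,0,0]]'
```

```text
time_s: 20.88
eef_pos: [0.6336, 0.0792, 0.0701]
orientation: [-2.303, 1.571, -2.334]
contact_force: [-3.0, -0.6, 3.9]
grip_width: 0.0224
```

```bash
python3 -m creep '[[0,0,0,0,0.2],[0,0,0,0,0.45],[0,0,0,0,0.5],[0,0,20,0,0.5],[0,0,60,0,0.5]]'
python3 -m creep '[[0,0,50,0,0.6],[-10,0,100,0,0.6],[-50,20,120,0,0.6],[-90,60,120,0,0.6],[-130,100,120,0,0.6]]'
python3 -m creep '[[-20,55,0,0.02,0.6],[-25,110,0,0.03,0.6],[-25,165,0,0.03,0.6],[-25,205,-20,0.03,0.6],[-25,205,-50,0.03,0.6]]'
python3 - <<'E'
from h import *
kc,im=shot("wrist","w7"); print(tcp()); h=cv2.cvtColor(im,cv2.COLOR_RGB2HSV)
m=cv2.inRange(h,(12,80,80),(28,255,255)); n,l,s,c=cv2.connectedComponentsWithStats(m)
for i in range(1,n):
    if s[i,4]>100: print(s[i],c[i],onplane(kc,c[i],.015)[:2].round(4))
E
```

```text
time_s: 21.5
eef_pos: [0.6322, 0.0792, 0.1288]
orientation: [-3.107, 1.567, -3.138]
contact_force: [0.9, -0.2, 0.2]
grip_width: 0.0427
time_s: 22.12
eef_pos: [0.5028, 0.1801, 0.2517]
orientation: [0.324, 1.567, 0.292]
contact_force: [0.2, 0.7, -0.5]
grip_width: 0.0514
time_s: 22.75
eef_pos: [0.479, 0.3875, 0.2018]
orientation: [0.638, 1.566, 0.641]
contact_force: [-0.5, -0.7, -0.1]
grip_width: 0.0512
(array([0.4767, 0.3848, 0.1956]), 0.001)
[312 155  19  21 310] [320.92580645 165.44516129] [0.4813 0.404 ]
```

View pics/w7.png

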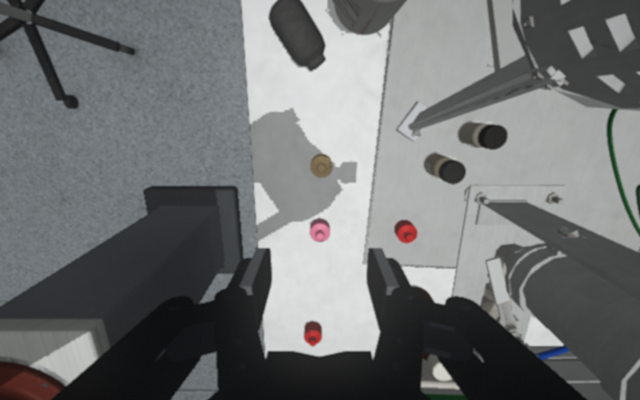

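The second brass weight is at (321,165) and clear around; the pink one is well away.

```bash
python3 -m creep '[[4,17,-50,0,0.6],[4,17,-100,0,0.6],[4,17,-140,0,0.6],[4,17,-155,0,0.6],[4,17,-155,0,0.6]]'
python3 - <<'E'
from h import *
kc,im=shot("wrist","w8"); print(tcp()); h=cv2.cvtColor(im,cv2.COLOR_RGB2HSV)
m=cv2.inRange(h,(12,80,60),(28,255,255)); n,l,s,c=cv2.connectedComponentsWithStats(m)
for i in range(1,n):
    if s[i,4]>100: print(s[i],c[i],onplane(kc,c[i],.015)[:2].round(4))
E
```

```text
time_s: 23.42
eef_pos: [0.4827, 0.4011, 0.0449]
orientation: [-2.444, 1.571, -2.446]
contact_force: [0.3, -0.6, 0.3]
grip_width: 0.0507
(array([0.4836, 0.4017, 0.0464]), -0.001)
[ 300  209   37   43 1254] [318.04226475 230.8245614 ] [0.4814 0.4052]
```

```bash
python3 -m creep '[[-1,3,-15,0,0.6],[-1,3,-30,0,0.6],[-1,3,-39,0,0.6],[-1,3,-39,0,0.6],[-1,3,-39,0,0.2]]'
python3 -m creep '[[0,0,0,0,0],[0,0,0,0,0],[0,0,0,0,0],[0,0,10,0,0],[0,0,30,0,0]]' 40
python3 -m creep '[[0,-20,50,0,0],[0,-60,100,0,0],[0,-110,150,0,0],[0,-165,165,0,0],[20,-215,165,0,0]]'
python3 -m creep '[[35,-40,0,0,0],[70,-80,0,0,0],[100,-120,0,-0.02,0],[120,-165,0,-0.03,0],[133,-190,0,-0.03,0]]'
python3 - <<'E'
from h import *
kc,im=shot("wrist","w9"); print(tcp()); h=cv2.cvtColor(im,cv2.COLOR_RGB2HSV)
m=cv2.inRange(h,(12,80,60),(28,255,255)); n,l,s,c=cv2.connectedComponentsWithStats(m)
for i in range(1,n):
    if s[i,4]>100: print(s[i],c[i],onplane(kc,c[i],.075)[:2].round(4))
E
```

```text
time_s: 24.1
eef_pos: [0.4817, 0.4043, 0.0056]
orientation: [0.55, 1.571, 0.549]
contact_force: [-0.5, 0.3, -0.1]
grip_width: 0.0342
time_s: 24.72
eef_pos: [0.4805, 0.4035, 0.0351]
orientation: [-2.554, 1.568, -2.555]
contact_force: [-0.3, 0.5, -1.1]
grip_width: 0.0228
time_s: 25.35
eef_pos: [0.5024, 0.1882, 0.2051]
orientation: [0.227, 1.564, 0.228]
contact_force: [1.2, 0.0, -1.4]
grip_width: 0.0228
time_s: 25.98
eef_pos: [0.6353, -0.0031, 0.2019]
orientation: [-0.27, 1.569, -0.303]
contact_force: [1.4, 0.5, -0.9]
grip_width: 0.0226
(array([ 0.6363, -0.0056,  0.2019]), -0.035)
[300  95  28  28 629] [313.82034976 108.60890302] [0.6328 0.0745]
[ 296  237   47   56 2142] [318.71895425 265.42530345] [ 0.6321 -0.0803]
```

View pics/w9.png

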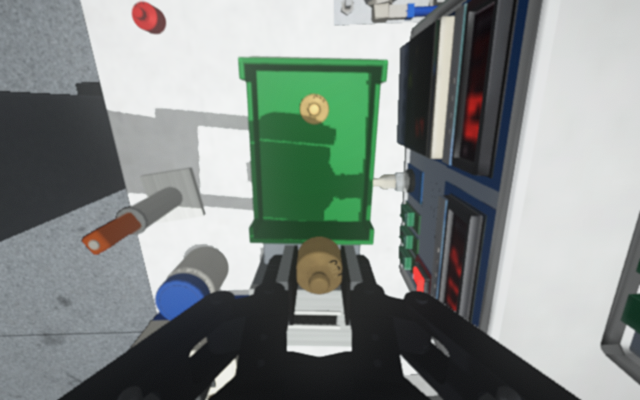

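```bash
python3 -m creep '[[-2,6,-40,0,0],[-3,9,-80,0,0],[-3,9,-110,0,0],[-3,9,-125,0,0],[-3,9,-128,0,0]]'
python3 -m creep '[[0,0,-2,0,0],[0,0,-4,0,0],[0,0,-6,0,0],[0,0,-7,0,0],[0,0,-7,0,0]]'
```

```text
time_s: 26.65
eef_pos: [0.6313, 0.0083, 0.0724]
orientation: [3.057, 1.57, 3.026]
contact_force: [0.8, -0.4, -0.4]
grip_width: 0.0227
time_s: 27.28
eef_pos: [0.6322, 0.0081, 0.0672]
orientation: [-0.133, 1.57, -0.164]
contact_force: [-2.9, -0.2, 5.9]
grip_width: 0.0231
```

```bash
python3 -m creep '[[0,0,0,0,0.2],[0,0,0,0,0.45],[0,0,0,0,0.5],[0,0,20,0,0.5],[0,0,60,0,0.45]]'
python3 -m creep '[[0,0,50,0,0.45],[-15,-10,100,0,0.45],[-35,-60,120,0,0.45],[-60,-110,120,0,0.45],[-85,-165,120,0,0.45]]'
python3 -m creep '[[-25,-40,0,0.02,0.45],[-45,-65,0,0.03,0.45],[-60,-65,0,0.03,0.45],[-62,-65,-10,0.03,0.45],[-62,-65,-40,0.03,0.45]]'
python3 - <<'E'
from h import *
kc,im=shot("wrist","w10"); print(tcp())
kc2,t=shot("top","t10"); a=im[:,:,::-1]; b=cv2.resize(t[150:230,200:430,::-1],None,fx=640/230,fy=640/230,interpolation=2)
cv2.imwrite("pics/m10.png",cv2.resize(np.vstack([a,b]),None,fx=.95,fy=.95))
h=cv2.cvtColor(t,cv2.COLOR_RGB2HSV); m=cv2.inRange(h,(12,60,80),(28,255,255)); n,l,s,c=cv2.connectedComponentsWithStats(m)
for i in range(1,n):
    if s[i,4]>15 and 250<c[i][0]<360: print(s[i],onplane(kc2,c[i],.076)[:2].round(4))
E
```

```text
time_s: 27.9
eef_pos: [0.6301, 0.0084, 0.1248]
orientation: [3.059, 1.567, 3.028]
contact_force: [0.2, -0.9, 0.7]
grip_width: 0.0384
time_s: 28.52
eef_pos: [0.5461, -0.1581, 0.2479]
orientation: [-0.393, 1.567, -0.423]
contact_force: [-0.2, -0.7, -0.6]
grip_width: 0.0384
time_s: 29.15
eef_pos: [0.486, -0.2214, 0.2071]
orientation: [-0.466, 1.566, -0.466]
contact_force: [-0.1, 0.3, -0.4]
grip_width: 0.0383
(array([ 0.4833, -0.2196,  0.2006]), 0.0)
[305 171   7   7  40] [0.6348 0.0753]
[326 171   6   7  38] [0.6334 0.0073]
```

View pics/m10.png

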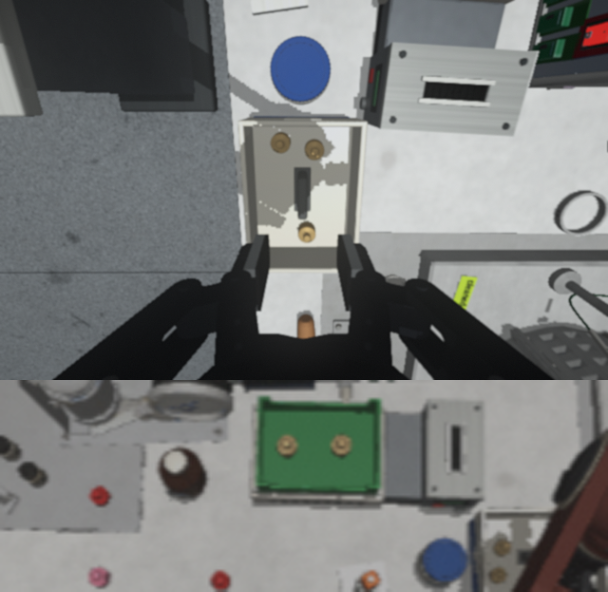

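Both weights stand upright in the green tray, and the white tray is nested on the blue one. Fetching the white tray.

```bash
python3 -m creep '[[1,-6,-30,0,0.45],[2,-12,-70,0,0.45],[2,-12,-110,0,0.45],[2,-12,-132,0,0.45],[2,-12,-134,0,0.45]]'
python3 -m creep '[[0,0,0,0,0.2],[0,0,0,0,0],[0,0,0,0,0],[0,0,0,0,0],[0,0,0,0,0]]' 60
python3 -m creep '[[0,0,5,0,0],[0,0,10,0,0],[0,0,20,0,0],[0,0,40,0,0],[0,0,60,0,0]]'
python3 -m creep '[[0,0,50,0,0],[0,0,100,0,0],[20,40,140,0,0],[40,80,140,0,0],[60,120,140,0,0]]'
python3 -m creep '[[25,40,0,0,0],[50,80,0,-0.02,0],[75,120,0,-0.03,0],[87,150,0,-0.03,0],[87,150,0,-0.03,0]]'
python3 -m creep '[[0,0,0,0,0],[0,0,0,0,0]]'
python3 - <<'E'
from h import *
kc,im=shot("top","t11"); print(tcp())
E
```

```text
time_s: 29.88
eef_pos: [0.4859, -0.2324, 0.0699]
orientation: [2.506, 1.567, 2.506]
contact_force: [0.4, -0.2, -0.0]
grip_width: 0.0384
time_s: 30.5
eef_pos: [0.4877, -0.2342, 0.0735]
orientation: [-0.41, 1.568, -0.411]
contact_force: [-0.5, 2.4, 6.6]
grip_width: 0.009
time_s: 31.12
eef_pos: [0.4868, -0.234, 0.1333]
orientation: [-0.552, 1.57, -0.553]
contact_force: [-0.6, 0.4, -2.2]
grip_width: 0.0085
time_s: 31.75
eef_pos: [0.5475, -0.1128, 0.2745]
orientation: [-0.347, 1.567, -0.349]
contact_force: [0.1, -0.2, -3.3]
grip_width: 0.009
time_s: 32.38
eef_pos: [0.634, 0.0383, 0.2727]
orientation: [0.216, 1.57, 0.188]
contact_force: [0.3, -0.9, -2.7]
grip_width: 0.009
time_s: 32.62
eef_pos: [0.6333, 0.0352, 0.272]
orientation: [-0.48, 1.57, -0.512]
contact_force: [-0.5, -0.7, -2.8]
grip_width: 0.0088
(array([0.6333, 0.0352, 0.2719]), -0.032)
```

```bash
python3 -m creep '[[-1,1,-45,0,0],[-1,1,-85,0,0],[-1,1,-115,0,0],[-1,1,-130,0,0],[-1,1,-135,0,0]]'
python3 -m creep '[[0,0,-3,0,0],[0,0,-6,0,0],[0,0,-8,0,0],[0,0,-10,0,0],[0,0,-11,0,0]]'
python3 -m creep '[[0,0,-1,0,0],[0,0,-2,0,0],[0,0,-3,0,0],[0,0,-3,0,0]]'
```

```text
time_s: 33.3
eef_pos: [0.6323, 0.0368, 0.136]
orientation: [-3.139, 1.57, 3.112]
contact_force: [0.1, 0.4, -2.3]
grip_width: 0.0087
time_s: 33.92
eef_pos: [0.6339, 0.0378, 0.1286]
orientation: [0.136, 1.567, 0.105]
contact_force: [-3.9, 2.8, 9.1]
grip_width: 0.0086
time_s: 34.42
eef_pos: [0.6339, 0.0383, 0.1271]
orientation: [0.301, 1.567, 0.271]
contact_force: [-7.4, 4.8, 12.9]
grip_width: 0.0085
```

Run:
```python
from h import *
kc,im=shot("side","s12"); b=im[130:260,240:420,::-1]; cv2.imwrite("pics/c12.png",cv2.resize(b,None,fx=4,fy=4,interpolation=2))
```

```text
(no output)
```

View pics/c12.png

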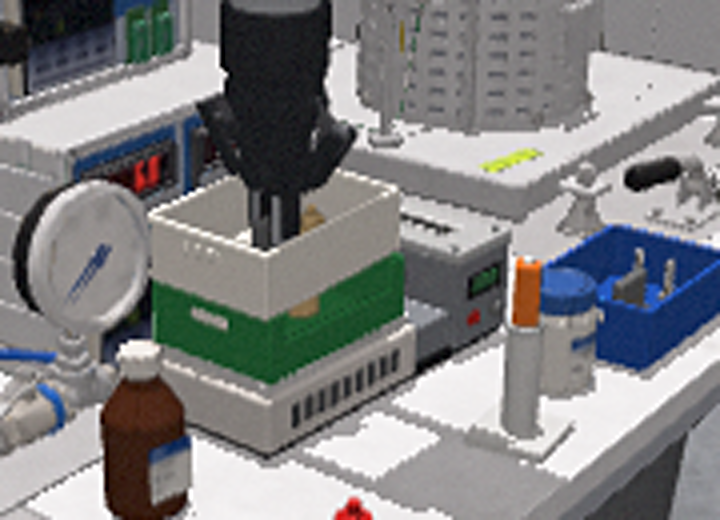

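Seems level. I'll compare edge positions numerically with the initial side picture.

```bash
python3 - <<'E'
import cv2,numpy as np
for f in("side0","s12"):
    h=cv2.cvtColor(cv2.imread(f"pics/{f}.png"),cv2.COLOR_BGR2HSV); m=cv2.inRange(h,(45,100,30),(80,255,255))
    for x in (284,300,307,309,330,337):
        r=np.where(m[185:240,x])[0]+185; print(f,x,r.min(),r.max(),len(r))
E
python3 -c "
from h import *
kc=cam('side')
print(proj(kc,[.572,.112,.106])-proj(kc,[.572,.112,.114]))"
```

```text
side0 284 203 216 14
side0 300 209 223 15
side0 307 211 225 15
side0 309 210 224 15
side0 330 200 213 14
side0 337 197 210 14
s12 284 203 216 14
s12 300 208 222 15
s12 307 210 225 16
s12 309 209 224 16
s12 330 198 213 16
s12 337 194 209 16
[0.00356785 2.72117231]
```

```bash
python3 -m creep '[[0,0,8,0,0],[0,0,16,0,0],[0,0,25,0,0],[0,0,25,0,0]]'
python3 - <<'E'
from h import *
kc,im=shot("side","s13"); 
h=cv2.cvtColor(im,cv2.COLOR_RGB2HSV); m=cv2.inRange(h,(45,100,30),(80,255,255))
for x in (284,300,307,309,330,337):
    r=np.where(m[185:240,x])[0]+185; print(x,r.min(),r.max(),len(r))
print(tcp())
for f,n in(("t10","top"),):
    h=cv2.cvtColor(cv2.imread(f"pics/{f}.png"),cv2.COLOR_BGR2HSV); m=cv2.inRange(h,(45,100,30),(80,255,255)); m[:140]=0;m[:,370:]=0;m[:,280:285]*=1
    r,a=rect(m,(280,150,365,200)); b=cv2.boxPoints(r); k=cam(n); print(r,[onplane(k,p,.106)[:2].round(4).tolist() for p in b],onplane(k,r[0],.106))
b=im[130:260,240:420,::-1]; cv2.imwrite("pics/c13.png",cv2.resize(b,None,fx=4,fy=4,interpolation=2))
E
```

```text
time_s: 34.98
eef_pos: [0.633, 0.0371, 0.1483]
orientation: [-0.022, 1.569, -0.054]
contact_force: [0.4, -0.9, -2.6]
grip_width: 0.0084
284 202 216 15
300 202 223 20
307 203 225 23
309 202 224 23
330 192 213 22
337 193 209 17
(array([0.6327, 0.0371, 0.1477]), -0.031)
((320.183837890625, 174.2781982421875), (44.98724365234375, 33.585716247558594), 1.3639274835586548) [[0.576, 0.1108], [0.6865, 0.1058], [0.6788, -0.0401], [0.5683, -0.033]] [0.62701375 0.03592245 0.106     ]
```

View pics/c13.png

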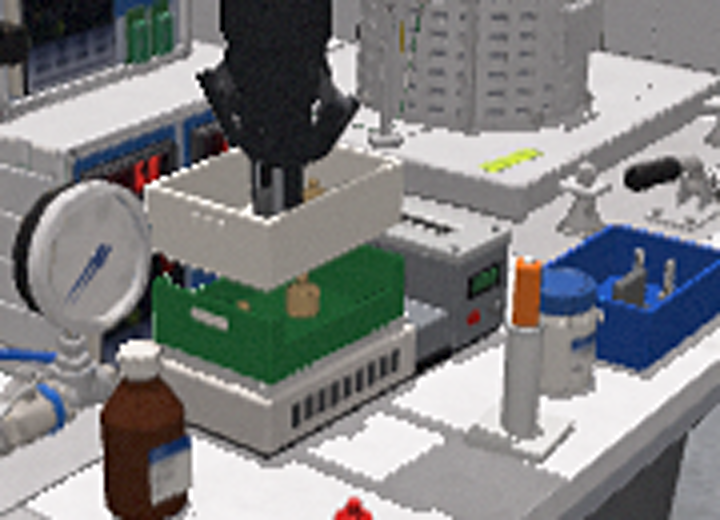

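The +y end seats but the -y end stays about 8 mm high, so the tray is too far towards -y. Shifting +3 mm in y and retrying.

```bash
cat > chk.py <<'E'
from h import *
kc,im=shot("side","chk"+str(int(read_state()["time_s"]*10)))
h=cv2.cvtColor(im,cv2.COLOR_RGB2HSV); m=cv2.inRange(h,(45,100,30),(80,255,255))
for x in (284,300,307,309,330,337):
    r=np.where(m[185:240,x])[0]+185; print(x,r.min(),r.max(),len(r),end=" | ")
print(tcp())
E
python3 -m creep '[[0,3,-5,0,0],[0,3,-12,0,0],[0,3,-18,0,0],[0,3,-20,0,0],[0,3,-22,0,0]]'
python3 -m creep '[[0,0,-1,0,0],[0,0,-3,0,0],[0,0,-3,0,0]]'
python3 chk.py
```

```text
time_s: 35.65
eef_pos: [0.6328, 0.0388, 0.1288]
orientation: [-1.646, 1.568, -1.677]
contact_force: [-8.7, -6.2, 14.0]
grip_width: 0.0087
time_s: 36.02
eef_pos: [0.6331, 0.0381, 0.1273]
orientation: [-1.439, 1.567, -1.47]
contact_force: [-11.2, -7.7, 18.4]
grip_width: 0.0084
284 202 216 15 | 300 208 223 16 | 307 209 225 17 | 309 208 224 17 | 330 199 213 15 | 337 196 209 14 | (array([0.6331, 0.0381, 0.1273]), -0.031)
```

```bash
python3 -m creep '[[0,-1,10,0,0],[0,-1.5,20,0,0],[0,-1.5,25,0,0],[0,-1.5,25,0,0]]'
python3 - <<'E'
from h import *
print(tcp())
c=get_calibration("wrist");K=np.array(c["K"])
def pose(p,yaw):  # tool pointing down: x=-z, z=(cos,sin,0)
    z=np.array([np.cos(yaw),np.sin(yaw),0]);x=np.array([0,0,-1.]);y=np.cross(z,x);T=np.eye(4);T[:3,:3]=np.c_[x,y,z];T[:3,3]=p;return T@np.array(c["mount"])
kc=(K,pose([.6363,-.0056,.2019],-.035))
h=cv2.cvtColor(cv2.imread("pics/w9.png"),cv2.COLOR_BGR2HSV); m=cv2.inRange(h,(45,90,20),(80,255,255))
for row in (64,68,72,236,240,243): 
    x=np.where(m[row,230:395])[0]+230; print(row,x.min(),x.max(),[onplane(kc,(u,row),.106)[:2].round(4).tolist() for u in (x.min(),x.max()+1)])
for col in (262,300,340,365):
    y=np.where(m[40:250,col])[0]+40; print(col,y.min(),y.max(),[onplane(kc,(col,v),.106)[:2].round(4).tolist() for v in (y.min(),y.max()+1)])
E
```

```text
time_s: 36.58
eef_pos: [0.6326, 0.0389, 0.1475]
orientation: [0.159, 1.57, 0.128]
contact_force: [-0.5, 0.1, -2.6]
grip_width: 0.0087
(array([0.6326, 0.0389, 0.1475]), -0.031)
64 239 386 [[0.5804, 0.1054], [0.6895, 0.1017]]
68 239 386 [[0.58, 0.1027], [0.6896, 0.099]]
72 240 386 [[0.5805, 0.1], [0.6897, 0.0963]]
236 250 372 [[0.5737, -0.0332], [0.6824, -0.0369]]
240 251 372 [[0.5741, -0.0371], [0.6825, -0.0408]]
243 335 372 [[0.6487, -0.0426], [0.6826, -0.0437]]
262 58 241 [[0.5977, 0.1089], [0.5837, -0.0393]]
300 59 242 [[0.6255, 0.1072], [0.6175, -0.0415]]
340 60 244 [[0.6549, 0.1056], [0.6531, -0.0447]]
365 60 243 [[0.6733, 0.1049], [0.6755, -0.0445]]
```

```bash
python3 -m creep '[[0,-0.5,-5,-0.015,0],[0,-0.5,-12,-0.015,0],[0,-0.5,-17,-0.015,0],[0,-0.5,-19,-0.015,0],[0,-0.5,-21,-0.015,0]]'
python3 chk.py
python3 -m creep '[[0,0,-1,0,0],[0,0,-3,0,0],[0,0,-4,0,0],[0,0,-4,0,0]]'
python3 chk.py
```

```text
time_s: 37.2
eef_pos: [0.6325, 0.0379, 0.1274]
orientation: [-2.163, 1.57, -2.208]
contact_force: [-6.0, -3.4, 8.0]
grip_width: 0.0085
284 202 216 15 | 300 208 223 16 | 307 209 225 17 | 309 208 224 17 | 330 199 213 15 | 337 196 209 14 | (array([0.6326, 0.0379, 0.1276]), -0.046)
time_s: 37.75
eef_pos: [0.6329, 0.0379, 0.1273]
orientation: [-1.059, 1.57, -1.105]
contact_force: [-12.8, -2.5, 17.8]
grip_width: 0.0083
284 202 216 15 | 300 208 223 16 | 307 209 225 17 | 309 208 224 17 | 330 199 213 15 | 337 196 209 14 | (array([0.6329, 0.0379, 0.1273]), -0.046)
```

```bash
python3 -m creep '[[-1,0,2,0,0],[-2,0,2,0,0],[-3,0,2,0,0],[-3,0,0,0,0],[-3,0,-1,0,0]]'
python3 -m creep '[[0,0,0,0,0],[0,0,0,0,0]]'
python3 chk.py
```

```text
time_s: 38.42
eef_pos: [0.6323, 0.0379, 0.1273]
orientation: [0.004, 1.564, -0.043]
contact_force: [-6.6, -2.4, 19.4]
grip_width: 0.0088
time_s: 38.67
eef_pos: [0.6324, 0.0379, 0.1273]
orientation: [-0.004, 1.564, -0.051]
contact_force: [-5.3, -2.7, 16.6]
grip_width: 0.0088
284 202 216 15 | 300 208 223 16 | 307 209 225 17 | 309 208 224 17 | 330 199 213 15 | 337 196 209 14 | (array([0.6324, 0.0379, 0.1273]), -0.047)
```

Run:
```python
import cv2,glob
a=cv2.imread("pics/side0.png");b=cv2.imread(sorted(glob.glob("pics/chk38*.png"))[-1])
for x in (290,300,316,325,333):
    print(x,"init",[tuple(int(v) for v in a[y,x]) for y in range(186,198,1)] if 0 else [int(a[y,x,2]) for y in range(172,214)])
    print(x,"now ",[int(b[y,x,2]) for y in range(172,214)])
```

```text
290 init [27, 13, 16, 123, 148, 162, 74, 1, 25, 16, 29, 16, 16, 22, 20, 18, 114, 147, 151, 160, 152, 145, 146, 148, 147, 150, 148, 147, 146, 148, 151, 155, 84, 32, 19, 134, 155, 157, 78, 23, 26, 26]
290 now  [32, 70, 97, 98, 82, 254, 177, 141, 142, 144, 141, 137, 134, 255, 184, 153, 151, 171, 159, 159, 158, 155, 154, 153, 157, 154, 153, 152, 154, 157, 158, 85, 28, 25, 25, 94, 149, 155, 71, 23, 28, 21]
300 init [21, 16, 36, 35, 22, 18, 21, 17, 18, 20, 17, 20, 26, 14, 21, 21, 24, 20, 11, 134, 153, 151, 147, 149, 147, 146, 147, 148, 151, 148, 149, 150, 145, 148, 153, 132, 59, 27, 24, 26, 32, 25]
300 now  [27, 19, 180, 152, 144, 142, 141, 142, 143, 140, 142, 143, 142, 142, 141, 136, 237, 176, 155, 152, 154, 152, 152, 150, 148, 154, 153, 153, 154, 152, 151, 153, 157, 157, 151, 70, 27, 22, 28, 35, 26, 30]
316 init [76, 28, 23, 18, 23, 18, 22, 19, 12, 21, 15, 14, 19, 18, 18, 15, 21, 8, 134, 147, 139, 145, 143, 143, 141, 140, 143, 141, 140, 141, 141, 147, 140, 147, 88, 36, 28, 39, 32, 34, 31, 26]
316 now  [24, 22, 26, 23, 25, 15, 84, 157, 164, 163, 162, 163, 170, 138, 125, 170, 148, 142, 142
[... 209 characters left out ...]
41, 142, 145, 145, 142, 142, 139, 142, 144, 150, 66, 29, 26, 30, 34, 30, 32, 27, 24, 26, 21, 29]
325 now  [127, 114, 214, 168, 157, 153, 150, 150, 157, 160, 153, 155, 156, 143, 141, 144, 143, 144, 145, 141, 139, 142, 146, 146, 140, 144, 139, 147, 97, 42, 22, 24, 32, 37, 29, 30, 34, 25, 24, 25, 34, 25]
333 init [16, 16, 24, 18, 26, 25, 19, 16, 20, 13, 85, 140, 145, 145, 144, 143, 141, 141, 143, 144, 143, 142, 144, 141, 140, 148, 88, 32, 26, 24, 26, 26, 28, 24, 31, 26, 22, 33, 32, 25, 23, 113]
333 now  [125, 125, 125, 119, 136, 183, 162, 152, 157, 167, 144, 143, 145, 141, 144, 143, 144, 143, 142, 143, 141, 144, 143, 142, 146, 96, 37, 27, 18, 30, 25, 26, 35, 29, 27, 29, 25, 26, 17, 19, 84, 112]
```

The front (-x) side is high in every attempt, so the tray sits too far towards -x. Lift, shift +x and retry.

```bash
python3 -m creep '[[0,0,8,0,0],[3,0,18,0,0],[5,0,18,0,0],[5,0,18,0,0]]'
python3 -c "
from h import *;print(tcp())"
python3 -m creep '[[0,0,-6,0,0],[0,0,-10,0,0],[0,0,-13,0,0],[0,0,-16,0,0],[0,0,-18,0,0]]'
python3 chk.py
```

```text
time_s: 39.22
eef_pos: [0.6343, 0.0383, 0.1385]
orientation: [3.119, 1.57, 3.073]
contact_force: [-0.6, 0.0, -3.6]
grip_width: 0.0087
(array([0.6343, 0.0383, 0.1385]), -0.046)
time_s: 39.85
eef_pos: [0.6342, 0.038, 0.1273]
orientation: [-2.957, 1.568, -3.003]
contact_force: [-19.3, -2.6, 29.0]
grip_width: 0.0087
284 202 216 15 | 300 208 223 16 | 307 208 225 18 | 309 207 224 18 | 330 199 213 15 | 337 196 209 14 | (array([0.6342, 0.038 , 0.1273]), -0.046)
```

```bash
python3 -m creep '[[0,0,5,0,0],[0,0,6,0,0],[0,0,6,0,0]]'
python3 -m creep '[[2,0,0,0,0],[4,0,0,0,0],[4,0,0,0,0]]'
python3 -m creep '[[2,0,0,0,0],[4,0,0,0,0],[4,0,0,0,0]]'
python3 -m creep '[[-4,0,0,0,0],[-8,0,0,0,0],[-12,0,0,0,0],[-12,0,0,0,0]]'
python3 -m creep '[[-2,0,0,0,0],[-4,0,0,0,0],[-4,0,0,0,0]]'
```

```text
time_s: 40.28
eef_pos: [0.6346, 0.0381, 0.1278]
orientation: [-0.701, 1.571, -0.747]
contact_force: [-3.2, -1.9, 3.8]
grip_width: 0.0085
time_s: 40.65
eef_pos: [0.6367, 0.0381, 0.1279]
orientation: [-3.077, 1.565, -3.123]
contact_force: [-11.6, -2.4, 9.4]
grip_width: 0.0086
time_s: 41.02
eef_pos: [0.6384, 0.038, 0.1287]
orientation: [-3.057, 1.558, -3.103]
contact_force: [-21.1, -2.1, 18.3]
grip_width: 0.0085
time_s: 41.52
eef_pos: [0.6311, 0.0382, 0.1277]
orientation: [0.139, 1.569, 0.093]
contact_force: [1.6, -0.3, 1.9]
grip_width: 0.0084
time_s: 41.9
eef_pos: [0.6271, 0.0383, 0.1278]
orientation: [0.086, 1.569, 0.04]
contact_force: [5.3, -0.4, 1.6]
grip_width: 0.0085
```

Lateral play in x is about 6 mm between hard stops, so the plug is inside the rim. Same check in y, then centre.

```bash
python3 -m creep '[[3,0,0,0,0],[5,0,0,0,0],[5,0,0,0,0]]'
python3 -m creep '[[0,2,0,0,0],[0,4,0,0,0],[0,4,0,0,0]]'
python3 -m creep '[[0,-4,0,0,0],[0,-7,0,0,0],[0,-7,0,0,0]]'
python3 -m creep '[[0,-2,0,0,0],[0,-3,0,0,0],[0,-3,0,0,0]]'
python3 chk.py
```

```text
time_s: 42.28
eef_pos: [0.6295, 0.038, 0.1275]
orientation: [-2.983, 1.564, -3.028]
contact_force: [-5.8, -1.9, 7.8]
grip_width: 0.0088
time_s: 42.65
eef_pos: [0.6308, 0.0408, 0.1279]
orientation: [-2.23, 1.567, -2.276]
contact_force: [-2.4, -4.9, 5.9]
grip_width: 0.0088
time_s: 43.02
eef_pos: [0.6307, 0.0347, 0.1262]
orientation: [-2.552, 1.568, -2.597]
contact_force: [-0.2, 0.3, 1.5]
grip_width: 0.0088
time_s: 43.4
eef_pos: [0.631, 0.0319, 0.1266]
orientation: [-2.771, 1.569, -2.817]
contact_force: [-0.2, -1.0, -1.9]
grip_width: 0.0085
284 202 216 15 | 300 207 223 17 | 307 209 225 17 | 309 208 224 17 | 330 200 213 14 | 337 196 210 15 | (array([0.631 , 0.0319, 0.1267]), -0.046)
```

```bash
python3 -m creep '[[0,0,-3,0,0],[0,0,-5,0,0],[0,0,-6,0,0],[0,0,-6,0,0]]'
python3 - <<'E'
from h import *
print(tcp()); kc,im=shot("side","s15"); b=im[150:250,260:400,::-1]; cv2.imwrite("pics/c15.png",cv2.resize(b,None,fx=5.7,fy=5.7,interpolation=2))
E
```

```text
time_s: 43.95
eef_pos: [0.6319, 0.0331, 0.1235]
orientation: [0.969, 1.569, 0.923]
contact_force: [-3.3, 4.1, 7.4]
grip_width: 0.0087
(array([0.6319, 0.0331, 0.1235]), -0.046)
```

View pics/c15.png

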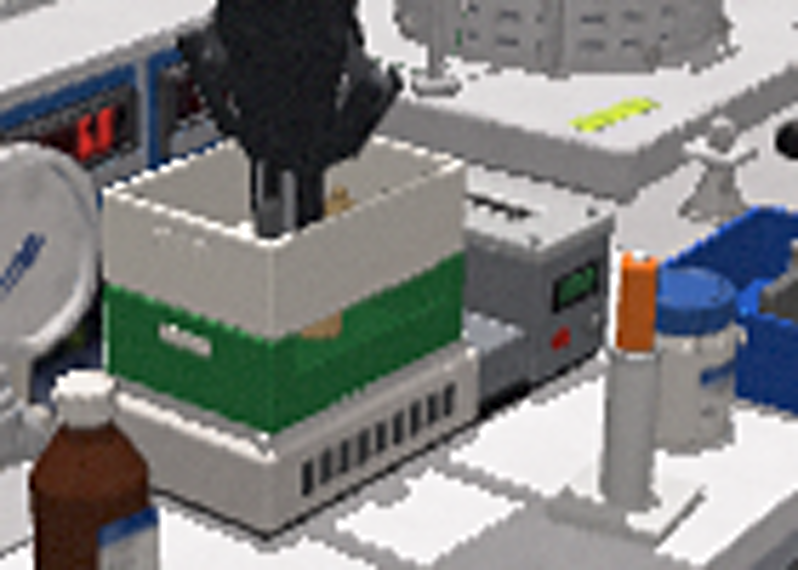

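z is now .1235, exactly the seat height, and the picture shows it level and seated. Release and check the handle's position from the same viewpoint as before.

```bash
python3 -m creep '[[0,0,2,0,0.1],[0,0,2,0,0.3],[0,0,2,0,0.42],[0,0,20,0,0.45],[0,0,50,0,0.45]]'
python3 -m creep '[[-10,-5,40,0.015,0.45],[-22,-17,67,0.015,0.45],[-22,-17,67,0.015,0.45],[-22,-17,67,0.015,0.45]]'
python3 - <<'E'
from h import *
kc,im=shot("wrist","w16"); print(tcp())
old=cv2.imread("pics/w3.png"); new=im[:,:,::-1]
for n,i in(("old",old),("new",new)):
    h=cv2.cvtColor(i,cv2.COLOR_BGR2HSV); g=cv2.cvtColor(i,cv2.COLOR_BGR2GRAY)
    print(n,[int(v) for v in g[165,325:365]]); print([int(v) for v in g[138:225,345]])
cv2.imwrite("pics/m16.png",np.hstack([old[60:300,230:440],new[60:300,230:440]]))
E
```

```text
time_s: 44.62
eef_pos: [0.6309, 0.0321, 0.1715]
orientation: [-3.12, 1.569, 3.117]
contact_force: [0.8, -0.4, 0.3]
grip_width: 0.0386
time_s: 45.12
eef_pos: [0.6094, 0.0154, 0.2379]
orientation: [2.676, 1.57, 2.645]
contact_force: [0.1, 0.1, -0.5]
grip_width: 0.0384
(array([0.609 , 0.0155, 0.2369]), -0.031)
old [168, 169, 170, 169, 168, 159, 135, 109, 94, 88, 80, 72, 74, 87, 104, 118, 128, 132, 132, 131, 130, 128, 117, 107, 125, 186, 236, 243, 243, 243, 243, 243, 243, 243, 243, 242, 242, 242, 242, 242]
[243, 243, 243, 243, 243, 243, 243, 243, 244, 243, 235, 183, 143, 142, 139, 118, 96, 80, 73, 76, 86, 101, 111, 119, 129, 130, 131, 130, 131, 129, 129, 129, 129, 128, 128, 128, 128, 127, 127, 126, 128, 127, 126, 126, 126, 125, 124, 124, 123, 120, 109, 95, 86, 84, 83, 82, 83, 82, 83, 81, 83, 80, 80, 80, 81, 79, 78, 82, 102, 157, 219, 241, 243, 242, 238, 206, 139, 95, 89, 93, 120, 169, 203, 212, 211, 207, 195]
new [169, 169, 169, 168, 169, 192, 233, 239, 199, 143, 109, 91, 79, 74, 73, 83, 99, 111, 123, 130, 133, 132, 131, 129, 123, 109, 112, 166, 231, 243, 244, 243, 243, 243, 243, 243, 243, 243, 243, 243]
[243, 243, 243, 243, 243, 243, 243, 243, 244, 239, 201, 153, 140, 130, 101, 79, 72, 72, 76, 83, 97, 113, 123, 130, 133, 133, 133, 133, 132, 132, 133, 133, 132, 131, 130, 131, 130, 129, 129, 130, 127, 129, 128, 128, 128, 127, 128, 127, 125, 114, 96, 85, 85, 84, 86, 86, 84, 85, 84, 85, 84, 84, 84, 84, 84, 83, 83, 81, 86, 128, 202, 240, 244, 243, 233, 172, 108, 91, 91, 98, 129, 179, 210, 214, 213, 207, 185]
```

View pics/m16.png

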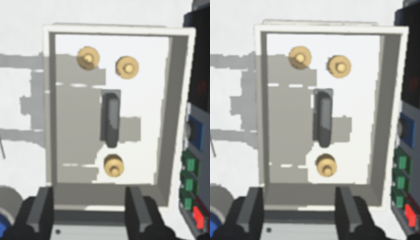

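The tray matches its original position within about 1 mm; the check is identical to the first view. Now the blue tray.

```bash
python3 -m creep '[[-25,-45,0,0,0.45],[-50,-90,0,0,0.45],[-75,-135,0,0.02,0.45],[-100,-185,0,0.03,0.45],[-125,-230,0,0.03,0.45]]'
python3 -m creep '[[-18,-35,-20,0,0.45],[-18,-38,-60,0,0.45],[-18,-38,-97,0,0.45],[-18,-38,-97,0,0.45],[-18,-38,-97,0,0.45]]'
python3 - <<'E'
from h import *
kc,im=shot("wrist","w17"); print(tcp())
h=cv2.cvtColor(im,cv2.COLOR_RGB2HSV); low=cv2.inRange(h,(0,0,0),(180,130,255))
r,a=rect(low,(318,130,375,225)); print(r,a); print([onplane(kc,p,.044)[:2].round(4).tolist() for p in cv2.boxPoints(r)])
print([int(v) for v in h[165,325:370,1]]); print([int(v) for v in h[138:225,345,1]])
E
```

```text
time_s: 45.8
eef_pos: [0.4832, -0.2156, 0.2365]
orientation: [2.569, 1.568, 2.568]
contact_force: [-0.1, -0.2, 0.0]
grip_width: 0.0379
time_s: 46.42
eef_pos: [0.467, -0.2528, 0.142]
orientation: [-0.435, 1.571, -0.436]
contact_force: [0.0, -0.4, 0.8]
grip_width: 0.038
(array([ 0.4675, -0.2531,  0.143 ]), -0.001)
((337.5, 178.0), (58.0, 19.0), 90.0) 979.5
[[0.4736, -0.2063], [0.4891, -0.2063], [0.4906, -0.256], [0.4741, -0.256]]
[200, 200, 191, 143, 78, 41, 41, 52, 65, 62, 53, 45, 47, 41, 48, 48, 48, 45, 50, 51, 46, 64, 116, 173, 198, 201, 197, 198, 199, 197, 197, 199, 196, 191, 190, 189, 189, 188, 189, 190, 189, 189, 190, 189, 190]
[184, 186, 187, 192, 194, 196, 196, 196, 196, 196, 180, 129, 64, 44, 43, 40, 43, 44, 45, 47, 51, 55, 53, 53, 47, 50, 53, 46, 50, 53, 49, 47, 50, 50, 49, 50, 49, 47, 44, 40, 41, 41, 44, 42, 53, 55, 51, 51, 52, 55, 62, 59, 57, 65, 57, 61, 58, 65, 65, 59, 46, 54, 96, 144, 165, 169, 173, 180, 184, 195, 196, 196, 196, 196, 197, 197, 198, 197, 197, 196, 197, 197, 197, 197, 197, 198, 199]
```

```bash
python3 -m creep '[[8,10,-20,0,0.45],[17,20,-60,0,0.45],[17,20,-95,0,0.45],[17,20,-118,0,0.45],[17,20,-122,0,0.45]]'
python3 -m creep '[[0,0,0,0,0.2],[0,0,0,0,0],[0,0,0,0,0],[0,0,0,0,0],[0,0,0,0,0]]' 80
python3 -m creep '[[0,0,5,0,0],[0,0,20,0,0],[0,0,60,0,0],[0,0,110,0,0],[0,0,160,0,0]]'
python3 -m creep '[[0,0,40,0,0],[20,40,60,0,0],[40,80,80,0,0],[60,120,80,0,0],[80,160,80,0,0]]'
python3 -m creep '[[25,40,0,-0.02,0],[50,80,0,-0.03,0],[66,108,0,-0.03,0],[67,110,0,-0.03,0],[67,110,0,-0.03,0]]'
python3 -m creep '[[0,0,0,0,0],[0,0,0,0,0],[0,0,0,0,0]]'
```

```text
time_s: 47.1
eef_pos: [0.4826, -0.2312, 0.0172]
orientation: [2.504, 1.567, 2.503]
contact_force: [-0.3, 0.0, 0.7]
grip_width: 0.0384
time_s: 47.72
eef_pos: [0.4847, -0.2333, 0.0209]
orientation: [-0.377, 1.568, -0.378]
contact_force: [1.3, 1.7, 6.6]
grip_width: 0.0087
time_s: 48.35
eef_pos: [0.4827, -0.2325, 0.1809]
orientation: [2.864, 1.57, 2.862]
contact_force: [0.2, -1.0, -2.8]
grip_width: 0.0083
time_s: 48.98
eef_pos: [0.5636, -0.0716, 0.2601]
orientation: [-1.078, 1.57, -1.08]
contact_force: [0.5, 0.3, -3.0]
grip_width: 0.0083
time_s: 49.6
eef_pos: [0.63, 0.0369, 0.2592]
orientation: [-2.631, 1.57, -2.662]
contact_force: [-0.2, 0.6, -2.5]
grip_width: 0.0083
time_s: 49.98
eef_pos: [0.6303, 0.0367, 0.2595]
orientation: [-0.699, 1.571, -0.731]
contact_force: [0.3, 0.8, -2.9]
grip_width: 0.0087
```

```bash
python3 -m creep '[[2,0,-40,0,0],[2,0,-65,0,0],[2,0,-77,0,0],[2,0,-80,0,0],[2,0,-80,0,0]]'
python3 -m creep '[[0,0,-3,0,0],[0,0,-6,0,0],[0,0,-9,0,0],[0,0,-12,0,0],[0,0,-12,0,0]]'
```

```text
time_s: 50.6
eef_pos: [0.6331, 0.0371, 0.1806]
orientation: [-0.047, 1.569, -0.078]
contact_force: [-0.3, 0.7, -2.7]
grip_width: 0.0088
time_s: 51.22
eef_pos: [0.6325, 0.0372, 0.1673]
orientation: [3.083, 1.571, 3.052]
contact_force: [0.0, 0.5, -2.3]
grip_width: 0.0085
```

```bash
python3 -m creep '[[0,0,-1,0,0],[0,0,-2,0,0],[0,0,-2,0,0]]'
```

```text
time_s: 51.6
eef_pos: [0.6326, 0.0373, 0.167]
orientation: [-0.257, 1.57, -0.287]
contact_force: [-4.4, 0.1, 6.2]
grip_width: 0.0086
```

```bash
python3 chk.py
```

```text
284 203 216 14 | 300 208 223 16 | 307 210 225 16 | 309 210 224 15 | 330 200 213 14 | 337 196 210 15 | (array([0.6326, 0.0372, 0.1669]), -0.031)
```

Seated at z .167 as predicted. Release, check handle, then move over the probe.

```bash
python3 -m creep '[[0,0,1,0,0.1],[0,0,1,0,0.3],[0,0,1,0,0.42],[0,0,20,0,0.45],[0,0,50,0,0.45]]'
python3 -m creep '[[-10,-10,40,0,0.45],[-23,-22,69,0,0.45],[-23,-22,69,0,0.45],[-23,-22,69,0,0.45]]'
python3 - <<'E'
from h import *
kc,im=shot("wrist","w18"); print(tcp()); h=cv2.cvtColor(im,cv2.COLOR_RGB2HSV)
print([int(v) for v in h[165,325:370,1]]); print([int(v) for v in h[138:225,345,1]])
E
python3 -m creep '[[-40,-10,0,0.01,1],[-80,-25,0,0.03,1],[-120,-40,0,0.03,1],[-155,-50,-20,0.03,1],[-160,-50,-50,0.03,1]]'
python3 -m creep '[[0,0,0,0,1],[0,0,0,0,1],[0,0,0,0,1]]'
python3 - <<'E'
from h import *
kc,im=shot("wrist","w19"); print(tcp()); h=cv2.cvtColor(im,cv2.COLOR_RGB2HSV)
m=cv2.inRange(h,(3,130,60),(18,255,255)); n,l,s,c=cv2.connectedComponentsWithStats(m)
for i in range(1,n):
    if s[i,4]>60: print(s[i],c[i],onplane(kc,c[i],.136)[:2].round(4))
E
```

```text
time_s: 52.28
eef_pos: [0.6321, 0.0372, 0.2157]
orientation: [3.118, 1.569, 3.087]
contact_force: [1.5, 0.4, 0.3]
grip_width: 0.0385
time_s: 52.78
eef_pos: [0.6095, 0.0154, 0.2843]
orientation: [1.08, 1.571, 1.049]
contact_force: [-0.1, -0.1, -0.8]
grip_width: 0.0386
(array([0.6092, 0.0155, 0.2832]), -0.031)
[190, 189, 193, 194, 191, 190, 189, 187, 156, 88, 42, 35, 45, 60, 72, 57, 44, 32, 26, 25, 23, 23, 23, 25, 25, 25, 26, 78, 157, 186, 191, 190, 189, 191, 189, 191, 191, 190, 190, 191, 190, 192, 191, 191, 192]
[180, 180, 181, 180, 180, 181, 183, 179, 141, 55, 16, 20, 32, 59, 73, 66, 68, 58, 39, 29, 26, 25, 22, 24, 23, 21, 23, 23, 21, 25, 21, 25, 23, 25, 23, 23, 21, 25, 23, 23, 22, 23, 25, 23, 24, 23, 22, 22, 24, 24, 22, 24, 36, 45, 45, 44, 41, 47, 47, 44, 45, 45, 47, 51, 41, 42, 40, 75, 157, 190, 199, 198, 196, 198, 198, 198, 196, 197, 199, 197, 197, 199, 198, 201, 198, 198, 199]
time_s: 53.45
eef_pos: [0.4484, -0.035, 0.2335]
orientation: [-0.27, 1.57, -0.272]
contact_force: [1.4, 0.3, -0.3]
grip_width: 0.0858
time_s: 53.82
eef_pos: [0.4505, -0.0348, 0.2357]
orientation: [-0.222, 1.569, -0.222]
contact_force: [-0.3, 0.4, 0.4]
grip_width: 0.0854
(array([ 0.4505, -0.0348,  0.2357]), -0.001)
[   0  139   38   75 1324] [ 17.63595166 167.42522659] [ 0.1995 -0.0038]
[317 166  23  30 349] [326.94842407 179.62464183] [ 0.4567 -0.0142]
```

View pics/w19.png

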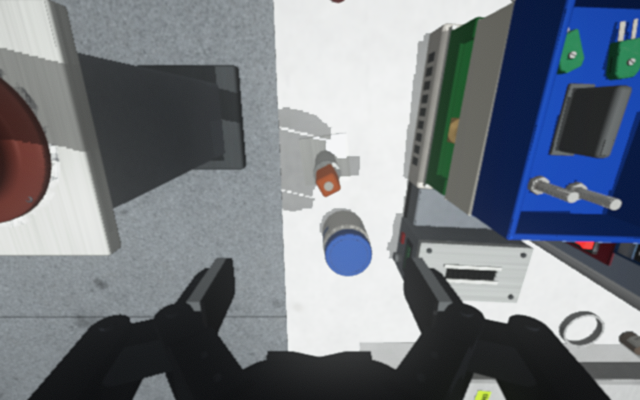

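The orange handle's top with its grey dot is at about (329,186). The jar is at (348,250), the slot at (471,274), and the blue tray is seated.

Run:
```python
from h import *
kc=cam("wrist"); im=cv2.imread("pics/w19.png"); h=cv2.cvtColor(im,cv2.COLOR_BGR2HSV)
print(h[162:200,312:346,2]//10)
print(h[172:200,312:346,1]//10)
for uv in [(329,186),(327,184)]: print(onplane(kc,uv,.136)[:2].round(4))
g=cv2.cvtColor(im,cv2.COLOR_BGR2GRAY)
r,a=rect(cv2.inRange(g,0,70),(440,262,502,286)); print("slot",r,a)
for z in(.12,.13,.14,.15,.16): print(z,onplane(kc,r[0],z)[:2].round(4))
```

```text
[[16 16 15 ... 16 16 16]
 [16 16 15 ... 16 16 16]
 [16 16 14 ... 16 16 16]
 ...
 [22 23 23 ... 24 24 24]
 [19 19 20 ... 24 24 24]
 [16 17 19 ... 24 24 24]]
[[ 0  0  0  1  6 11 13 13 13 13 13 13 13 13 13 12 13 13 13 13 13 12 11  9
   4  0  0  0  0  0  0  0  0  0]
 [ 0  0  0  2  7 12 13 13 13 13 13 13 13 13 13 13 13 13 14 14 14 13 12 10
   6  2  0  0  0  0  0  0  0  0]
 [ 0  0  0  3  7 12 13 13 13 13 13 13 13 13 13 13 14 14 15 15 14 14 13 12
   9  3  1  0  0  0  0  0  0  0]
 [ 0  0  0  2  8 12 13 13 13 13 13 13 13 14 14 14 15 15 15 15 15 14 14 13
  10  6  2  0  0  0  0  0  0  0]
 [ 0  0  0  2  7 12 13 13 13 13 13 13 14 14 15 15 15 15 15 15 15 15 14 13
  12  8  2  0  0  0  0  0  0  0]
 [ 0  0  0  2  8 12 13 13 13 14 14 14 15 15 15 15 16 15 15 15 15 15 15 14
  13  9  3  0  0  0  0  0  0  0]
 [ 0  0  0  2  8 12 13 14 14 15 15 15 15 15 16 16 15 16 15 16 15 15 15 14
  13 10  4  0  0  0  0  0  0  0]
 [ 0  0  0  3  9 13 14 15 15 15 15 16 16 16 16 16 16 16 16 16 15 15 15 15
  14 12  5  0  0  0  0  0  0  0]
 [ 0  0  0  3 10 14 15 16 15 15 16 16 16 16 15 15 14 14 15 15 16 16 15 15
  14 13  6  1 
[... 1551 characters left out ...]
  7 12 14 14 12  8  4  2  0  0  0  0  0
   0  0  0  0  0  0  0  0  0  0]
 [ 0  0  0  0  0  0  0  0  0  0  0  2  5  8  7  4  2  0  0  0  0  0  0  0
   0  0  0  0  0  0  0  0  0  0]
 [ 0  0  0  0  0  0  0  0  0  0  0  0  1  2  1  0  0  0  0  0  0  0  0  0
   0  0  0  0  0  0  0  0  0  0]
 [ 0  0  0  0  0  0  0  0  0  0  0  0  0  0  0  0  0  0  0  0  0  0  0  0
   0  0  0  0  0  0  0  0  0  0]
 [ 0  0  0  0  0  0  0  0  0  0  0  0  0  0  0  0  0  0  0  0  0  0  0  0
   0  0  0  0  0  0  0  0  0  0]]
[ 0.4585 -0.0198]
[ 0.4568 -0.0181]
slot ((467.0, 277.0), (16.0, 54.0), 90.0) 385.0
0.12 [ 0.5992 -0.1188]
0.13 [ 0.5933 -0.1125]
0.14 [ 0.5875 -0.1061]
0.15 [ 0.5817 -0.0998]
0.16 [ 0.5759 -0.0935]
```

```bash
python3 -m creep '[[4,8,0,0.15,1],[8,15,-10,0.3,1],[8,15,-30,0.45,1],[8,15,-45,0.53,1],[8,15,-45,0.53,1]]'
python3 -m creep '[[0,0,0,0,0.8],[0,0,0,0,0.8],[0,0,0,0,0.8]]'
python3 - <<'E'
from h import *
kc,im=shot("wrist","w20"); print(tcp()); h=cv2.cvtColor(im,cv2.COLOR_RGB2HSV)
m=cv2.inRange(h,(3,90,60),(18,255,255)); n,l,s,c=cv2.connectedComponentsWithStats(m)
for i in range(1,n):
    if s[i,4]>200 and s[i,0]>150:
        print(s[i],c[i]); f=cv2.findContours((l==i).astype(np.uint8),2,2); 
        for k in f[0]:
            if cv2.contourArea(k)>15: r=cv2.minAreaRect(k); print(cv2.contourArea(k),r,onplane(kc,r[0],.136)[:2].round(4)); print(cv2.approxPolyDP(k,3,True).reshape(-1,2).tolist())
def pose(p,yaw):
    c=get_calibration("wrist"); z=np.array([np.cos(yaw),np.sin(yaw),0]);x=np.array([0,0,-1.]);y=np.cross(z,x);T=np.eye(4);T[:3,:3]=np.c_[x,y,z];T[:3,3]=p;return np.array(c["K"]),T@np.array(c["mount"])
obs=[]
for f,p,y,roi in [("w1",[.6073,-.0043,.3762],-.031,(300,232,362,256)),("w10",[.4833,-.2196,.2006],0,(430,75,535,115)),("w19",[.4505,-.0348,.2357],0,(435,258,510,290)),("w3",[.6103,.0163,.2389],-.029,(298,300,365,325)),("t10",None,0,(364,155,380,195))]:
    g=cv2.cvtColor(cv2.imread(f"pics/{f}.png"),cv2.COLOR_BGR2GRAY); r,a=rect(cv2.inRange(g,0,70 if f!="t10" else 75),roi); k=pose(p,y) if p else cam("top")
    a0,b0=onplane(k,r[0],0),onplane(k,r[0],.2); obs.append((a0,b0)); print(f,np.round(r[0],1),np.round(r[1],1),a,onplane(k,r[0],.14)[:2].round(4))
A=np.zeros((3,3));B=np.zeros(3)
for a0,b0 in obs:
    d=(b0-a0)/np.linalg.norm(b0-a0); P=np.eye(3)-np.outer(d,d); A+=P;B+=P@a0
X=np.linalg.solve(A,B); print("port",X.round(4)); print([np.round((a+(b-a)*X[2]/.2-X)[:2],4).tolist() for a,b in obs])
E
```

```text
time_s: 54.5
eef_pos: [0.4572, -0.0196, 0.1888]
orientation: [2.421, 1.569, 2.949]
contact_force: [-0.2, -0.5, 0.3]
grip_width: 0.0853
time_s: 54.88
eef_pos: [0.4579, -0.0199, 0.1902]
orientation: [-0.743, 1.57, -0.214]
contact_force: [-0.8, 0.3, 0.3]
grip_width: 0.0681
(array([ 0.4578, -0.0198,  0.19  ]), 0.529)
[309 194  23  38 718] [319.95125348 211.90389972]
760.0 ((320.0, 212.5), (37.0, 22.0), 90.0) [ 0.4538 -0.0128]
[[314, 194], [310, 198], [309, 228], [329, 231], [329, 196]]
111.5 ((319.7500305175781, 222.75003051757812), (12.020814895629883, 11.31370735168457), 45.0) [ 0.4576 -0.0197]
[[318, 217], [326, 221], [321, 229], [314, 225]]
w1 [330.  243.4] [31.9  4.4] 108.0 [ 0.6192 -0.1098]
w10 [479.5  96. ] [66.5 16.3] 977.5 [ 0.5866 -0.1333]
w19 [464.5 279. ] [20. 59.] 454.5 [ 0.5853 -0.1076]
w3 [331.5 312. ] [45.1  7. ] 261.0 [ 0.6187 -0.0961]
t10 [372.  175.5] [15.  2.] 30.0 [ 0.6109 -0.1254]
port [ 0.6182 -0.1354  0.0887]
[[0.0025, 0.0004], [-0.0052, 0.0037], [-0.0036, -0.0052], [0.0021, -0.0017], [0.0037, 0.0015]]
```

Head top is at z ≈ 0.09; port is roughly (.620,-.135). Grasping the probe.

```bash
python3 -m creep '[[0,0,-35,0,0.8],[0,0,-65,0,0.8],[0,0,-85,0,0.8],[0,0,-92,0,0.8],[0,0,-92,0,0.8]]'
python3 -m creep '[[0,0,0,0,0.4],[0,0,0,0,0],[0,0,0,0,0],[0,0,0,0,0],[0,0,0,0,0]]' 50
python3 -m creep '[[0,0,2,0,0],[0,0,10,0,0],[0,0,30,0,0],[0,0,60,0,0],[0,0,90,0,0]]'
python3 -m creep '[[0,0,20,0,0],[0,0,20,0,0],[0,0,20,0,0]]'
```

```text
time_s: 55.55
eef_pos: [0.4576, -0.0198, 0.0976]
orientation: [2.45, 1.571, 2.979]
contact_force: [-0.3, -0.4, -0.5]
grip_width: 0.0681
time_s: 56.18
eef_pos: [0.458, -0.0199, 0.0982]
orientation: [-0.784, 1.57, -0.255]
contact_force: [-0.7, -0.5, 4.1]
grip_width: 0.0171
time_s: 56.8
eef_pos: [0.4572, -0.0197, 0.1882]
orientation: [2.428, 1.57, 2.957]
contact_force: [1.4, -1.2, -1.1]
grip_width: 0.0173
time_s: 57.18
eef_pos: [0.4568, -0.0196, 0.2061]
orientation: [2.402, 1.569, 2.931]
contact_force: [-0.1, 0.1, -1.3]
grip_width: 0.0178
```

```bash
python3 -m creep '[[10,-5,10,-0.1,0],[45,-30,15,-0.25,0],[90,-60,15,-0.4,0],[135,-90,15,-0.53,0],[150,-105,15,-0.56,0]]'
python3 -m creep '[[13,-10,0,0,0],[13,-10,0,0,0],[13,-10,0,0,0],[13,-10,0,0,0]]'
python3 - <<'E'
from h import *
kc,im=shot("wrist","w21"); print(tcp()); g=cv2.cvtColor(im,cv2.COLOR_RGB2GRAY)
for P in ([.62,-.135,.09],[.592,-.135,.09],[.648,-.135,.09],[.6204,-.1343,.135]): print(proj(kc,np.array(P)).round(1))
u,v=proj(kc,np.array([.62,-.135,.09])).astype(int)
for r in range(v-24,v+25,4): print(r,[int(x) for x in g[r,u-60:u+64:4]])
E
```

```text
time_s: 57.8
eef_pos: [0.6083, -0.1261, 0.2194]
orientation: [2.876, 1.567, 2.843]
contact_force: [-0.2, 0.7, -0.0]
grip_width: 0.0176
time_s: 58.3
eef_pos: [0.62, -0.1341, 0.2227]
orientation: [0.079, 1.571, 0.049]
contact_force: [0.1, 0.0, -1.3]
grip_width: 0.0171
(array([ 0.6201, -0.1342,  0.2227]), -0.03)
[319.6 193.1]
[290.9 193.9]
[348.4 192.3]
[320.2 207.6]
169 [118, 118, 118, 117, 117, 116, 117, 116, 116, 115, 115, 114, 113, 113, 113, 112, 113, 114, 114, 172, 197, 197, 198, 197, 198, 198, 198, 196, 197, 136, 190]
173 [117, 117, 117, 116, 117, 116, 117, 117, 114, 115, 114, 114, 113, 114, 115, 115, 116, 115, 115, 175, 199, 200, 200, 202, 201, 199, 198, 200, 197, 198, 197]
177 [119, 118, 118, 118, 118, 117, 118, 116, 116, 114, 114, 113, 115, 114, 113, 113, 113, 112, 113, 114, 127, 125, 135, 137, 136, 123, 114, 136, 190, 192, 192]
181 [119, 119, 118, 119, 118, 118, 117, 127, 129, 125, 120, 114, 119, 129, 128, 121, 124, 121, 119, 116, 117, 115, 117, 117, 120, 120, 120, 151, 200, 199, 198]
185 [118, 117, 119, 118, 117, 117, 116, 119, 96, 84, 95, 98, 102, 117, 118, 120, 120, 119, 12
[... 586 characters left out ...]
, 138, 137, 200, 142, 200, 226, 222, 200, 174, 182, 196, 196, 194, 194]
205 [118, 120, 119, 119, 118, 117, 117, 117, 116, 116, 115, 114, 114, 113, 113, 99, 111, 114, 115, 184, 180, 191, 192, 194, 191, 192, 192, 191, 192, 193, 193]
209 [123, 121, 122, 121, 121, 119, 120, 120, 120, 118, 120, 119, 118, 118, 92, 83, 85, 125, 192, 195, 194, 194, 194, 194, 192, 191, 191, 189, 190, 190, 188]
213 [133, 120, 112, 120, 118, 118, 117, 117, 117, 116, 117, 116, 116, 115, 87, 84, 84, 189, 190, 190, 191, 192, 192, 194, 192, 193, 193, 192, 193, 192, 191]
217 [156, 165, 71, 119, 123, 120, 118, 119, 119, 119, 118, 119, 119, 120, 87, 83, 86, 197, 196, 196, 196, 196, 196, 197, 196, 197, 196, 194, 116, 189, 195]
```

Slot found at (320,193), matching the predicted port (.620,-.135,.090). Going in.

```bash
python3 -m creep '[[0,-1,-30,0,0],[0,-1,-55,0,0],[0,-1,-72,0,0],[0,-1,-80,0,0],[0,-1,-82,0,0]]'
python3 -m creep '[[0,0,-2,0,0],[0,0,-4,0,0],[0,0,-6,0,0],[0,0,-8,0,0],[0,0,-9,0,0]]'
python3 -m creep '[[0,0,-1,0,0],[0,0,-2,0,0],[0,0,-2,0,0]]'
```

```text
time_s: 58.98
eef_pos: [0.6206, -0.1357, 0.1405]
orientation: [-0.344, 1.571, -0.375]
contact_force: [-0.2, 0.3, 0.1]
grip_width: 0.0179
time_s: 59.6
eef_pos: [0.6205, -0.1358, 0.1313]
orientation: [2.77, 1.571, 2.739]
contact_force: [-0.0, 0.3, 0.1]
grip_width: 0.0177
time_s: 59.98
eef_pos: [0.6209, -0.1359, 0.1307]
orientation: [-0.321, 1.57, -0.352]
contact_force: [-1.0, 0.7, 5.8]
grip_width: 0.0172
```

```bash
for i in 1 2 3 4 5; do python3 -m creep '[[1.5,0,0,0,0],[3,0,0,0,0],[3,0,0,0,0]]' | sed -n '2p;4p' | tr '\n' ' '; python3 -c "
from h import *
print(tcp())"; done
```

```text
eef_pos: [0.6221, -0.1359, 0.1305] contact_force: [-6.7, 0.1, 8.1] (array([ 0.6221, -0.1359,  0.1305]), -0.031)
eef_pos: [0.6232, -0.1359, 0.1304] contact_force: [-12.1, 0.8, 12.2] (array([ 0.6232, -0.1359,  0.1304]), -0.031)
eef_pos: [0.6248, -0.1359, 0.1304] contact_force: [-16.4, 0.3, 15.0] (array([ 0.6248, -0.1359,  0.1304]), -0.031)
eef_pos: [0.6261, -0.136, 0.1303] contact_force: [-20.4, -0.0, 18.5] (array([ 0.6261, -0.136 ,  0.1303]), -0.031)
eef_pos: [0.6275, -0.136, 0.1302] contact_force: [-25.4, 0.8, 21.9] (array([ 0.6275, -0.136 ,  0.1302]), -0.03)
```

```bash
python3 -m creep '[[-4,0,3,0,0],[-8,0,6,0,0],[-12,0,6,0,0],[-16,0,6,0,0],[-16,0,6,0,0]]'
python3 -m creep '[[0,0,-3,0,0],[0,0,-5,0,0],[0,0,-5,0,0]]'
for i in 1 2 3; do python3 -m creep '[[-1,0,0,0,0],[-2,0,0,0,0],[-2,0,0,0,0]]' | sed -n '2p;4p' | tr '\n' ' ';echo; done
```

```text
time_s: 62.48
eef_pos: [0.6193, -0.1357, 0.1351]
orientation: [2.725, 1.57, 2.694]
contact_force: [-0.0, 0.6, -1.2]
grip_width: 0.0175
time_s: 62.85
eef_pos: [0.6193, -0.1356, 0.1299]
orientation: [2.796, 1.57, 2.765]
contact_force: [0.9, -0.3, -0.7]
grip_width: 0.0172
eef_pos: [0.6175, -0.1358, 0.1305] contact_force: [0.5, -0.8, -0.0] 
eef_pos: [0.6154, -0.1358, 0.1304] contact_force: [0.7, 0.4, 0.7] 
eef_pos: [0.6135, -0.1358, 0.1305] contact_force: [0.4, -0.8, 0.3]
```

```bash
python3 -m creep '[[0,0,-1,0,0],[0,0,-2,0,0],[0,0,-2,0,0]]'| sed -n '2p;4p'
for i in 1 2 3; do python3 -m creep '[[-1,0,0,0,0],[-2,0,0,0,0],[-2,0,0,0,0]]' | sed -n '2p;4p' | tr '\n' ' ';echo; done
```

```text
eef_pos: [0.6139, -0.1357, 0.1285]
contact_force: [2.0, 0.8, -0.4]
eef_pos: [0.6128, -0.1357, 0.1289] contact_force: [5.1, 0.9, -1.2] 
eef_pos: [0.6118, -0.1355, 0.1294] contact_force: [7.8, 1.7, -1.8] 
eef_pos: [0.6103, -0.1356, 0.1307] contact_force: [6.3, 2.1, 3.2]
```

Both hole edges felt: left at about .6135, right at about .6205, so the hole centre is near x = .617.

```bash
python3 -m creep '[[0,0,4,0,0],[5,0,4,0,0],[8,0,4,0,0],[8,0,4,0,0]]'
python3 -c "
from h import *
print(tcp())"
```

```text
time_s: 65.97
eef_pos: [0.6152, -0.1358, 0.1318]
orientation: [3.019, 1.569, 2.988]
contact_force: [1.0, 0.0, -0.2]
grip_width: 0.0172
(array([ 0.6152, -0.1358,  0.1318]), -0.031)
```

```bash
python3 -m creep '[[2,0,0,0,0],[2,0,-2,0,0],[2,0,-4,0,0],[2,0,-6,0,0],[2,0,-7,0,0]]'
python3 -m creep '[[0,0,-2,0,0],[0,0,-4,0,0],[0,0,-5,0,0],[0,0,-5,0,0]]'
```

```text
time_s: 66.6
eef_pos: [0.6173, -0.1357, 0.1251]
orientation: [2.942, 1.57, 2.911]
contact_force: [0.0, -1.1, -0.4]
grip_width: 0.0175
time_s: 67.1
eef_pos: [0.6174, -0.1357, 0.1203]
orientation: [2.79, 1.571, 2.759]
contact_force: [0.6, -0.0, -0.6]
grip_width: 0.0172
```

```bash
python3 -m creep '[[0,0,-4,0,0],[0,0,-8,0,0],[0,0,-12,0,0],[0,0,-14,0,0],[0,0,-14,0,0]]'
python3 -m creep '[[0,0,-1,0,0],[0,0,-2,0,0],[0,0,-3,0,0],[0,0,-4,0,0],[0,0,-4,0,0]]'
```

```text
time_s: 67.72
eef_pos: [0.6174, -0.1357, 0.1061]
orientation: [2.828, 1.57, 2.797]
contact_force: [-0.3, 0.6, -1.0]
grip_width: 0.0172
time_s: 68.35
eef_pos: [0.6176, -0.1358, 0.1033]
orientation: [-1.461, 1.571, -1.492]
contact_force: [-3.5, 0.9, 5.2]
grip_width: 0.0175
```

```bash
python3 -m creep '[[0,0,0,0,0.2],[0,0,0,0,0.5],[0,0,0,0,0.6],[0,0,10,0,0.6],[0,0,40,0,0.6]]'
python3 -m creep '[[0,0,50,0,0.6],[0,0,100,0,0.6],[-30,-40,120,0,0.6],[-60,-90,120,0,0.6],[-100,-130,120,0,0.6]]'
python3 -m creep '[[-30,-50,0,0,0.6],[-60,-100,0,0,0.6],[-80,-130,0,0,0.6],[-80,-130,0,0,0.6]]'
python3 chk.py
python3 - <<'E'
from h import *
k,t=shot("top","tf"); h=cv2.cvtColor(t,cv2.COLOR_RGB2HSV)
def bl(m,z,k,mn,roi):
    n,l,s,c=cv2.connectedComponentsWithStats(m)
    for i in range(1,n):
        if s[i,4]>=mn and roi[0]<c[i][0]<roi[1] and roi[2]<c[i][1]<roi[3]: print(s[i].tolist(),c[i].round(1),onplane(k,c[i],z)[:2].round(4))
print("orange top",);bl(cv2.inRange(h,(3,120,60),(18,255,255)),.14,k,5,(340,400,150,200))
print("blue+jar");bl(cv2.inRange(h,(100,120,60),(125,255,255)),.2,k,40,(280,400,140,240))
print("bottle dark");print(np.abs(t[165:205,250:285].astype(int)-cv2.imread("pics/top0.png")[165:205,250:285,::-1]).mean())
k,s=shot("side","sf"); h=cv2.cvtColor(s,cv2.COLOR_RGB2HSV)
print("orange side");m=cv2.inRange(h,(3,130,60),(18,255,255));bl(m,.118,k,8,(320,400,150,230))
b=cv2.imread("pics/side0.png")
for n,z in(("handle top",.141),("handle bottom",.095)): print(n,proj(k,np.array([.6176,-.1358,z])).round(1))
E
```

```text
time_s: 68.97
eef_pos: [0.6162, -0.1353, 0.1409]
orientation: [2.828, 1.566, 2.797]
contact_force: [-0.3, -0.5, -0.3]
grip_width: 0.0514
time_s: 69.6
eef_pos: [0.5169, -0.2674, 0.2638]
orientation: [-0.679, 1.568, -0.71]
contact_force: [-0.2, -1.3, -0.5]
grip_width: 0.0514
time_s: 70.1
eef_pos: [0.4362, -0.3977, 0.263]
orientation: [-1.075, 1.57, -1.11]
contact_force: [0.4, 0.7, -0.2]
grip_width: 0.0512
284 203 216 14 | 300 208 223 16 | 307 211 225 15 | 309 210 224 15 | 330 200 213 14 | 337 196 210 15 | (array([ 0.437 , -0.3965,  0.2629]), -0.033)
orange top
[372, 171, 6, 6, 24] [373.9 173.6] [ 0.6168 -0.1318]
blue+jar
[296, 147, 51, 38, 1439] [321.1 166.8] [0.6287 0.0343]
[361, 211, 14, 15, 165] [367.5 218.1] [ 0.4721 -0.0958]
bottle dark
8.897857142857143
orange side
[343, 170, 7, 15, 87] [345.8 177.4] [ 0.6167 -0.1311]
handle top [346.6 170.1]
handle bottom [346.1 183.8]
```

Run:
```python
from h import *
for f in("side0","s13","chk433","chk701"):
    i=cv2.imread(f"pics/{f}.png")
    if i is None: print(f,"none"); continue
    h=cv2.cvtColor(i,cv2.COLOR_BGR2HSV); m=cv2.inRange(h,(12,60,80),(28,255,255)); n,l,s,c=cv2.connectedComponentsWithStats(m)
    print(f,[(s[k].tolist()) for k in range(1,n) if s[k,4]>8 and 180<s[k,1]<330 and 230<s[k,0]<420])
b0=cv2.imread("pics/side0.png");b1=cv2.imread("pics/sf.png"); print("bottle side diff",np.abs(b0[212:262,262:290].astype(int)-b1[212:262,262:290]).mean())
k=cam("top"); h=cv2.cvtColor(cv2.imread("pics/tf.png"),cv2.COLOR_BGR2HSV); m=cv2.inRange(h,(12,60,80),(28,255,255)); n,l,s,c=cv2.connectedComponentsWithStats(m)
print("top brass",[(s[k].tolist()) for k in range(1,n) if s[k,4]>12 and s[k,0]<460])
```

```text
side0 [[369, 194, 3, 9, 13], [368, 204, 7, 7, 17], [305, 267, 10, 14, 113], [255, 298, 12, 15, 140]]
s13 [[368, 194, 7, 17, 46], [312, 198, 8, 11, 65]]
chk433 none
chk701 [[320, 203, 8, 7, 27]]
bottle side diff 2.805
top brass [[221, 131, 8, 9, 68], [213, 139, 10, 4, 15]][ WARN:0@0.571] global loadsave.cpp:275 findDecoder imread_('pics/chk433.png'): can't open/read file: check file path/integrity
```

```bash
ls pics | grep chk
python3 - <<'E'
from h import *
import glob
k=cam("side")
for P in([.633,.077],[.632,.0075]): print(P,[proj(k,np.array(P+[z])).round(1).tolist() for z in(.061,.076,.091)])
for f in ["s12","s13","s15"]+sorted(x[5:-4] for x in glob.glob("pics/chk*.png"))+["sf"]:
    h=cv2.cvtColor(cv2.imread(f"pics/{f}.png"),cv2.COLOR_BGR2HSV); m=cv2.inRange(h,(8,50,60),(30,255,255))[196:220,305:350]; y,x=np.where(m); print(f,len(x),x.min()+305,x.max()+305,y.min()+196,y.max()+196)
i=cv2.imread("pics/sf.png"); h=cv2.cvtColor(i,cv2.COLOR_BGR2HSV)
for r in range(198,216): print(r,h[r,308:348,0].tolist())
E
```

```text
chk360.png
chk372.png
chk377.png
chk386.png
chk398.png
chk434.png
chk516.png
chk701.png
[0.633, 0.077] [[300.4, 215.0], [300.3, 210.2], [300.3, 205.4]]
[0.632, 0.0075] [[315.3, 207.2], [315.3, 202.6], [315.3, 197.9]]
s12 29 312 319 204 208
s13 70 312 319 198 208
s15 21 313 319 204 208
chk360 37 311 319 203 208
chk372 37 311 319 203 208
chk377 37 311 319 203 208
chk386 34 312 319 203 208
chk398 37 311 319 203 208
chk434 31 312 319 203 208
chk516 27 320 327 203 209
chk701 27 320 327 203 209
sf 27 320 327 203 209
198 [21, 18, 21, 15, 16, 16, 16, 18, 19, 14, 13, 19, 15, 12, 15, 15, 16, 18, 16, 18, 18, 16, 11, 5, 60, 61, 65, 69, 67, 69, 69, 68, 68, 69, 135, 108, 126, 120, 126, 90]
199 [15, 16, 18, 16, 17, 16, 14, 18, 15, 14, 21, 16, 14, 18, 15, 16, 16, 16, 6, 14, 13, 12, 58, 59, 69, 67, 69, 67, 68, 67, 69, 66, 69, 73, 135, 120, 130, 107, 120, 100]
200 [18, 18, 14, 16, 16, 16, 18, 13, 17, 13, 15, 13, 16, 18, 10, 16, 14, 15, 12, 5, 58, 58, 69, 70, 69, 69, 68, 68, 68, 69, 68, 68, 71, 71, 120, 105, 130, 113, 100, 120]
201 [20, 18, 22, 18, 18, 16, 19, 18, 14, 14, 15, 13, 18, 16, 11, 18, 10, 5,
[... 1753 characters left out ...]
6, 10, 16, 150, 125, 110, 116, 126]
212 [69, 66, 70, 68, 68, 69, 68, 68, 67, 69, 67, 69, 69, 69, 70, 69, 68, 68, 69, 68, 68, 68, 69, 70, 69, 68, 69, 24, 15, 10, 0, 15, 14, 10, 15, 15, 116, 114, 120, 105]
213 [67, 68, 67, 69, 68, 70, 67, 68, 69, 70, 70, 70, 69, 68, 69, 66, 68, 69, 69, 68, 70, 67, 69, 68, 66, 6, 20, 0, 18, 12, 7, 11, 16, 13, 12, 13, 120, 128, 120, 128]
214 [68, 67, 68, 70, 69, 68, 68, 70, 68, 68, 67, 67, 67, 68, 71, 68, 69, 69, 68, 68, 68, 67, 66, 23, 15, 8, 173, 6, 13, 9, 12, 11, 11, 8, 13, 13, 120, 111, 107, 105]
215 [67, 68, 70, 68, 69, 69, 70, 68, 68, 68, 69, 67, 70, 69, 68, 67, 70, 68, 67, 69, 67, 170, 30, 150, 6, 0, 18, 9, 12, 10, 9, 3, 10, 16, 15, 6, 114, 110, 108, 126]
```

Run:
```python
from h import *
k=cam("side")
p=onplane(k,(324.2,203.3),.0905); q=onplane(k,(315.7,198.2),.0905); print("ref (true .632,.0075)",q.round(4)," now",p.round(4))
g=np.array([.632,.037]); a=-.04; d=p[:2]-q[:2]+np.array([.632,.0075])-g; print("in tray",np.round([d[0]*np.cos(a)+d[1]*np.sin(a),-d[0]*np.sin(a)+d[1]*np.cos(a)],4))
for z in(.061,.076,.091): print(proj(k,np.append(p[:2],z)).round(1))
i=cv2.imread("pics/sf.png")[196:216,306:346]; 
h=cv2.cvtColor(i,cv2.COLOR_BGR2HSV)
for r in range(5,16): print(196+r,h[r,10:26,1].tolist(),h[r,10:26,2].tolist())
```

```text
ref (true .632,.0075) [0.6304 0.0077 0.0905]  now [0.5886 0.0229 0.0905]
in tray [-0.0412 -0.016 ]
[324.1 212.6]
[324.1 207.9]
[324.2 203.1]
201 [20, 23, 18, 16, 22, 23, 20, 18, 21, 20, 43, 68, 150, 185, 163, 182] [143, 142, 141, 142, 139, 145, 143, 144, 148, 151, 102, 94, 78, 76, 80, 77]
202 [22, 23, 20, 23, 24, 23, 19, 48, 18, 84, 150, 174, 166, 170, 169, 178] [142, 144, 143, 143, 149, 144, 148, 111, 86, 88, 80, 79, 80, 78, 80, 79]
203 [22, 25, 23, 21, 22, 44, 34, 106, 109, 99, 181, 184, 166, 161, 170, 169] [141, 145, 143, 147, 150, 117, 105, 137, 115, 93, 79, 75, 77, 79, 78, 77]
204 [23, 19, 27, 37, 39, 151, 89, 106, 117, 108, 202, 158, 165, 154, 173, 174] [146, 148, 151, 116, 105, 91, 83, 137, 116, 113, 87, 87, 79, 81, 78, 76]
205 [19, 44, 39, 154, 162, 121, 98, 116, 105, 115, 130, 185, 177, 177, 157, 171] [148, 121, 105, 91, 85, 74, 91, 103, 97, 100, 94, 88, 88, 88, 81, 88]
206 [39, 139, 145, 186, 103, 107, 97, 110, 111, 109, 108, 108, 172, 169, 160, 173] [104, 92, 88, 85, 92, 121, 121, 116, 115, 133, 125, 132, 89, 89, 91, 78]
207 [133, 174, 162, 176, 113, 106, 106, 105, 112, 112, 95, 113, 176, 160, 188, 154] [92, 85, 93, 87, 140, 147, 139, 139, 143, 146, 102, 97, 90, 78, 76, 78]
208 [170, 162, 176, 161, 114, 114, 114, 109, 86, 106, 142, 180, 172, 179, 159, 182] [87, 88, 87, 90, 125, 130, 146, 136, 95, 96, 90, 75, 80, 74, 74, 73]
209 [174, 168, 171, 176, 114, 116, 92, 108, 143, 184, 190, 154, 164, 152, 180, 177] [88, 88, 88, 87, 125, 130, 100, 90, 91, 75, 74, 78, 76, 77, 75, 75]
210 [181, 152, 163, 168, 89, 111, 134, 165, 168, 178, 172, 192, 178, 168, 168, 159] [86, 89, 89, 88, 92, 92, 93, 82, 76, 76, 74, 73, 73, 76, 76, 77]
211 [155, 165, 159, 179, 130, 180, 182, 163, 163, 162, 177, 157, 180, 158, 179, 172] [89, 88, 88, 87, 94, 78, 77, 78, 78, 77, 72, 78, 75, 76, 74, 74]
```

One weight has shifted inside the tray, to about (-.04,-.016), but its narrow knob sits centred above the body, so it stands upright within the limits. Everything else checks out, so I'm handing in.

```bash
python3 -c "
from cell import close_job,read_state
print(read_state()['time_s'],read_state()['contact_force']); print(close_job())"
```

```text
70.25 [ 0.63528827 -0.11516749 -0.37188389]
the job is handed in; nothing more can be done
None
```

The job is done and handed in at 70 s of the 208 s allowed. The system reports no verdict.

**What I did**
- I nested the blue and white trays on the clear patch.
- I stood both weights in the green tray. I found only two brass weights on the bench.
- I put the white tray back, then the blue. The white tray caught on the rim several times and needed nudging before it seated.
- I felt for the probe hole, found it about 3 mm to the -x side of the slot centre, and pushed the probe in until its collar met the plate.

**Last checks**
- **Trays:** both went down to within 1 mm of the expected seated height. The handles are within about 1 mm of where they started, and the side view matches the initial edges to within about 1 pixel.
- **Probe:** the collar touched the plate at the expected height. The side view shows it upright where predicted, about 3 mm from the slot centre.
- **Bystanders:** the jar has not moved. The bottle's patch changed slightly in both pictures (mean 8.9 levels from above, 2.8 from the side). I put that down to shading, as I never worked near it.

**Less certain**
- **Knocked weight:** one weight shifted about 4 cm inside the green tray around 43–52 s. It now stands near the -x wall at roughly x = -0.041 m (limit 0.044 m). It looks upright, but I could only judge that from a few pixels.
- **Other weight:** it can't be seen under the stacked trays. I last saw it upright before the white tray went back on.

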